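Strip the spindle stack into the parts dishes

ROBOT

A 7-joint arm with a two-finger parallel gripper is mounted at the origin on a cart in front of the work surface, level with it; the furniture and walls round the work are solid. World frame = base frame: x ahead of the robot, y to its left, z up, the work surface at z = 0. Lengths are in m, angles in degrees, forces in N, time in s.
With the tool pointing down it reaches from about 0.425 to 0.875 m from the base axis. Payload 4.7 kg.
Tool frame: the origin (TCP) lies between the finger pads; the fingertips stand 14 mm ahead of it and the grasp point (between the pads) lies 5 mm behind it (env.tip_reach is the distance from the TCP to the fingertips, in m); z points along the fingers, y is the direction in which the jaws open and shut (so a half turn about z gives the same grasp; the last joint's range is limited). The gripper opens to 87 mm and grips with 3 to 60 N. Pads are 19 mm wide; open, the fingers measure 117 mm over their backs; the gripper's body (75 mm by 190 mm) begins 51 mm behind the grasp point.
Start: joints at [77.126, 18.392, -4.016, 83.108, 1.295, 78.541, -3.26], TCP at [0.154, -0.632, 0.237] pointing down, gripper open.
Joint ranges: [-163.93, 163.93], [-17.29, 119.83], [-79.2, 71.16], [3.27, 140.29], [-89.18, 269.18], [5.43, 117.66], [-154.24, 154.24]. Speed limits (degrees/s): [147.25, 147.25, 180, 180, 180, 180, 180].

INTERFACE

Orientations are given as [roll, pitch, yaw] about the fixed x, y, z axes, in that order (R = Rz(yaw) Ry(pitch) Rx(roll)).
In Python, from cell import env gives the robot as it stands. The module is installed in compiled form; this text tells all that it offers.
- The arm moves only by the shell command python3 -m pendant 'ROWS' [FORCE]. ROWS is JSON, a list of rows, each an object of numbers: "rx", "ry", "rz": the turn, a rotation vector about the tool's x, y, z in degrees; "tx", "ty", "tz": the shift along the tool's x, y, z in mm; "jaw": the finger opening in mm, from 0 to 87. In form: [{"rx": .., "ry": .., "rz": .., "tx": .., "ty": .., "tz": .., "jaw": ..}, ...]. A call has 1 to 20 rows; each row shifts and turns the commanded pose from where the row before left it, along the tool's axes as they then stand; what a row does not reach is not made up. A row lasts 1/12 s, in which the tool goes at most 41.7 mm and 7.16 degrees, less where a joint would pass 70% of its speed; a pose out of reach is approached as far as the arm can. A call with a gripper value outside its range is refused whole. The fingers move at their own pace and stop on an object; FORCE is the grip in N (left out, the last holds). Time passes only in rows, so rows that do not move let the fingers close. It gives the time, the measured TCP pose, the force and the opening at its end, in the units of the state.
- env.get_obs(): the state, without advancing time (a new reading comes with each control period).
- env.read_camera(name): name is "side" or "top" or "wrist"; returns a dict with "img" (384x512x3 uint8, red, green, blue), "range_z" (384x512 float32, m along the optical axis (not along the pixel's ray), 0 where there is no reading), "vertical_fov" (degrees; the focal length in pixels is half the picture's height over the tangent of half this angle, whatever the lens; pixels are square), "cx", "cy" (the principal point, pixels), "world_to_cam" (4x4, takes a point from world to camera coordinates). Camera axes: x right, y up, looking along -z (the intrinsics and any distortion apply to the point x, -y, -z); pixel columns grow to the right and rows downward; lengths in m; the calibration is good to about 2 mm. A picture is of the moment at which its call begins.
- env.sign_off(): hands the job in, once; it reports no verdict.
The state is a dict: "time_s": time; "qpos": joint angles; "joint_velocities": joint speeds; "effort": joint torques, N m; "tool_pos": TCP position; "tool_rot": TCP orientation; "force": force on the tool from outside, world axes, zero at the start; "wrist_torque": the same for the moment, N m; "grip_width": finger opening in m.
Only numpy, scipy, OpenCV 4.12 (cv2) and the standard library are available. Lean on these libraries where they do the work, as an engineer would, in place of code of your own. Each camera call takes 0.05 s, during which the arm holds its last target.

TASK

Strip the stack of parts off the spindle stand from the top down, one part at a time, and lay each flat in its own dish before taking the next: the black cap nut in the white dish, the brass spacer in the green dish, the ball bearing in the yellow dish and the red pulley in the blue dish. Leave the grease tin standing where it is.

Things in the scene. Friction and masses are not known exactly. Their poses are not given: they have to be found in the camera images.
- cap_nut: Black knurled cap nut with a small bright spot in the middle of its top, top of the stack, 30 mm in diameter and 20 mm tall, round, loose, weighing 42 to 84 g. Origin at the centre of its underside; z is its own axis, up. At the start its underside is 70 mm above the bench. Closed on top; a blind bore of 16 mm diameter, 8 mm deep, in its underside sits loosely over the last 6 mm of the post.
- spacer: Brass spacer ring, second from the top, 42 mm in diameter and 18 mm tall, round, loose, weighing 84 to 168 g. Origin at the centre of its underside; z is its own axis, up. At the start its underside is 52 mm above the bench. 16 mm bore right through, loose on the post.
- bearing: Ball bearing, bright steel rings with a black shield between (in the stack only the bright outer ring shows), third from the top, 54 mm in diameter and 16 mm tall, round, loose, weighing 98 to 196 g. Origin at the centre of its underside; z is its own axis, up. At the start its underside is 36 mm above the bench. 16 mm bore right through, loose on the post.
- pulley: Red pulley with small metal teeth round its edge, bottom of the stack, 66 mm in diameter and 16 mm tall, round, loose, weighing 154 to 308 g. Origin at the centre of its underside; z is its own axis, up. At the start its underside is 20 mm above the bench. 16 mm bore right through, loose on the post.
- stand: Spindle stand, fixed to the bench: grey square foot plate 90 x 90 x 8 mm, on it a round pedestal 34 mm in diameter whose top, 20 mm above the bench, carries the stack; from there a plain upright steel post 10 mm in diameter rises to 76 mm above the bench, so the ring parts must be lifted straight up until clear of it (at most 56 mm). With the whole stack on, it stands 90 mm tall. Origin at the centre of its underside, on the bench (z = 0); the post is on its z axis.
- white_dish: White plastic parts dish for the cap nut, round and shallow, fixed to the bench: inside diameter 58 mm, outside 64 mm, floor 2 mm above the bench, rim 5 mm above the bench. Origin at the centre of its underside, on the bench (z = 0); z up.
- green_dish: Green plastic parts dish for the spacer, round and shallow, fixed to the bench: inside diameter 70 mm, outside 76 mm, floor 2 mm above the bench, rim 5 mm above the bench. Origin at the centre of its underside, on the bench (z = 0); z up.
- yellow_dish: Yellow plastic parts dish for the bearing, round and shallow, fixed to the bench: inside diameter 82 mm, outside 88 mm, floor 2 mm above the bench, rim 5 mm above the bench. Origin at the centre of its underside, on the bench (z = 0); z up.
- blue_dish: Blue plastic parts dish for the pulley, round and shallow, fixed to the bench: inside diameter 94 mm, outside 100 mm, floor 2 mm above the bench, rim 5 mm above the bench. Origin at the centre of its underside, on the bench (z = 0); z up.
- grease_tin: Grey tin of grease with a green label, 67 mm in diameter and 91 mm tall, loose, standing upright at the back of the work; to be left alone. Origin at the centre of its underside; z up.
There are look-alikes about, which are no part of the job. What is shaped like the cap_nut but pink or purple is not meant.

How it is judged:
By the outcome, as a careful person would: the job done as asked, in the order asked, and still so for the second after the job is handed in, with the robot touching nothing.
It also fails if it takes over 128 s, if anything falls off the work surface, if the arm or the gripper's body presses on something with over 40 N, if the wrist force passes 120 N, or if a joint passes its speed limit or range.

## Working session

There is one attempt and no reset: what is moved stays moved. The work goes in short steps, Python scripts to look and compute and a shell command to move; the robot and the scene stay as the last step left them, time stands still between calls to the robot, and variables do not carry over. Pictures are saved under pics/ and viewed, and the job is handed in when it is done.

```bash
mkdir -p pics; cat > h.py <<'E'
import numpy as np, cv2
from cell import env
def cam(n):
    c=env.read_camera(n); c['f']=c['img'].shape[0]/2/np.tan(np.radians(c['vertical_fov'])/2); return c
def save(c,fn,crop=None,s=1):
    im=c['img'][:,:,::-1]
    if crop: im=im[crop[1]:crop[3],crop[0]:crop[2]]
    cv2.imwrite('pics/'+fn,cv2.resize(im,None,fx=s,fy=s,interpolation=cv2.INTER_CUBIC))
def ray(c,u,v):
    M=np.linalg.inv(c['world_to_cam']); d=np.array([(u-c['cx'])/c['f'],-(v-c['cy'])/c['f'],-1.])
    return M[:3,3],M[:3,:3]@d
def onz(c,u,v,z):
    o,d=ray(c,u,v); return o+d*(z-o[2])/d[2]
def rng(c,u,v):
    o,d=ray(c,u,v); return o+d*c['range_z'][int(round(v)),int(round(u))]
def proj(c,p):
    q=c['world_to_cam']@np.append(p,1); return c['cx']+c['f']*q[0]/-q[2], c['cy']-c['f']*q[1]/-q[2]
E
python3 - <<'E'
from h import *
print(env.get_obs())
for n in ['side','top','wrist']:
    c=cam(n); save(c,n+'0.png',s=1.5); print(n,c.keys(),c['f'],c['cx'],c['cy'],np.linalg.inv(c['world_to_cam']).round(3).tolist())
E
```

```text
{'time_s': 0.0, 'qpos': array([77.1252682 , 18.43983204, -4.0139794 , 83.1741991 ,  1.29387588,
       78.53722757, -3.25890511]), 'joint_velocities': array([ 0.01502651, -0.045462  , -0.01504961, -0.07766591, -0.07478064,
       -0.0684438 , -0.13528203]), 'effort': array([-2.56890653e-04, -4.91287279e+01, -4.03944505e-01, -3.12530065e+01,
       -6.38576620e-02,  4.37631912e-02,  1.56412780e-04]), 'tool_pos': array([ 0.15357798, -0.63108123,  0.23545863]), 'tool_rot': array([-1.79893908e+02,  4.90253522e-03,  1.36838681e+01]), 'force': array([ 0.26080601, -0.23027455, -0.51067815]), 'wrist_torque': array([0.00345857, 0.01616266, 0.02632537]), 'grip_width': 0.08697031163925077}
side dict_keys(['img', 'range_z', 'vertical_fov', 'cx', 'cy', 'world_to_cam', 'f']) 443.8356907258329 255.20151641160345 196.24718631758836 [[-1.0, 0.03, 0.0, 0.595], [-0.02, -0.679, 0.734, 0.879], [0.022, 0.733, 0.68, 0.904], [0.0, 0.0, 0.0, 1.0]]
top dict_keys(['img', 'range_z', 'vertical_fov', 'cx', 'cy', 'world_to_cam', 'f']) 370.27276446075956 256.4221751952347 193.11688082708164 [[0.028, 0.997, -0.072, 0.496], [-1.0, 0.027, -0.009, -0.01], [-0.007, 0.072, 0.997, 1.138], [0.0, 0.0, 0.0, 1.0]]
wrist dict_keys(['img', 'range_z', 'vertical_fov', 'cx', 'cy', 'world_to_cam', 'f']) 332.95199936481725 254.61363534652858 192.97808759757928 [[0.237, 0.937, 0.255, 0.224], [-0.971, 0.23, 0.06, -0.613], [-0.002, -0.262, 0.965, 0.384], [0.0, 0.0, 0.0, 1.0]]
```

View pics/side0.png

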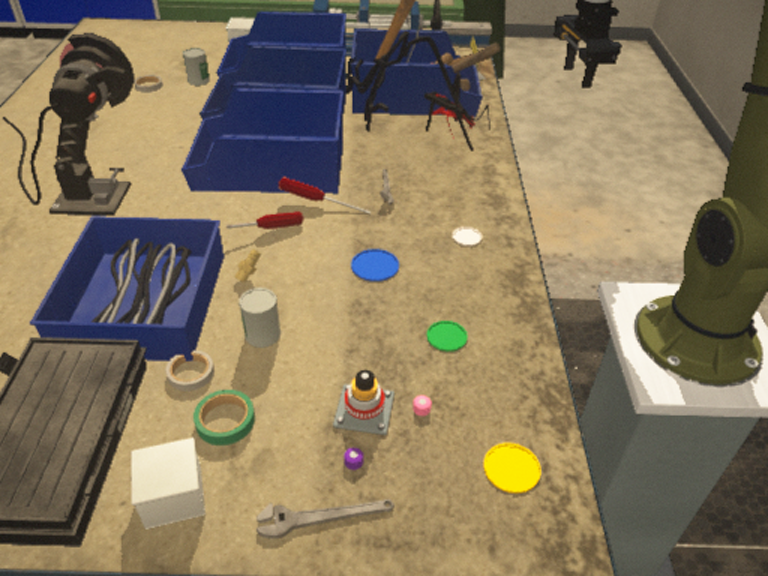

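View pics/top0.png

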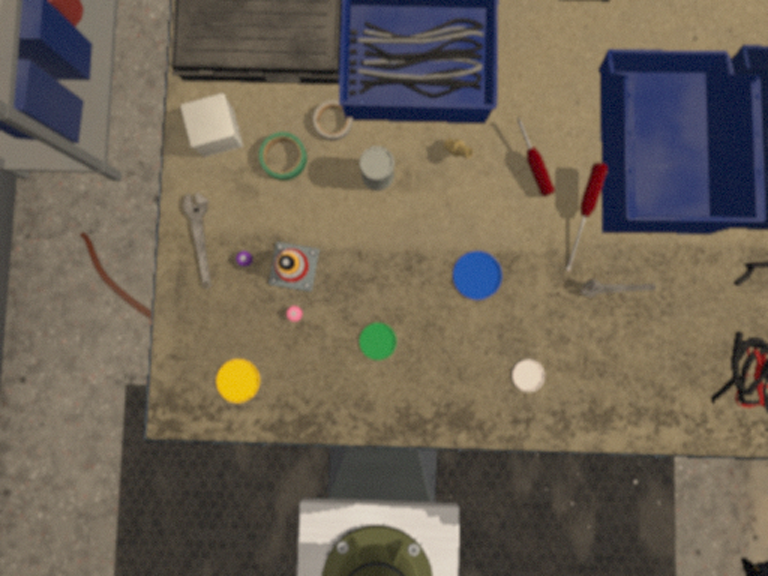

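View pics/wrist0.png

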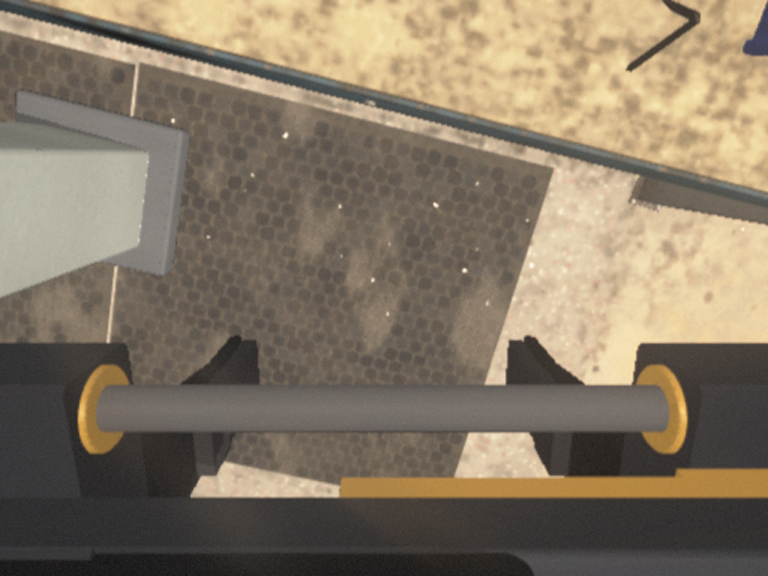

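The side view (1.5x scale) shows the stack at about (364,395) with the black nut on top at (364,378). The pink look-alike is at (422,405), the purple one at (354,458) and the tin at (260,316). The dishes are white (467,236), blue (375,265), green (447,336) and yellow (512,467). The top view agrees, with the stack at (291,264). Next I'll measure from both views.

```bash
python3 - <<'E'
from h import *
T=cam('top');S=cam('side')
save(T,'top_crop.png',(140,130,240,230),6); save(S,'side_crop.png',(200,230,310,330),6)
def tri(a,b):
    (o1,d1),(o2,d2)=ray(T,*a),ray(S,*b)
    A=np.stack([d1,-d2],1); t=np.linalg.lstsq(A,o2-o1,rcond=None)[0]
    p,q=o1+t[0]*d1,o2+t[1]*d2; return (p+q)/2,np.linalg.norm(p-q)
R={'blue':((100,115),(120,110)),'green':((50,75),(120,60)),'yellow':((22,32),(150,110)),'white':((0,179),(0,120))}
exp={'blue':((317,184),(250,177)),'green':((251,228),(298,224)),'yellow':((158,254),(342,312)),'white':((352,250),(311,157))}
def blob(c,n,near):
    h=cv2.cvtColor(c['img'],cv2.COLOR_RGB2HSV)
    if n=='white': m=cv2.inRange(h,(0,0,170),(179,60,255))
    else:
        (a,b),(s,v)=R[n]; m=cv2.inRange(h,(a,s,v),(b,255,255))
    w=np.zeros_like(m); x,y=near; w[y-32:y+32,x-32:x+32]=255; m&=w
    cs,_=cv2.findContours(m,cv2.RETR_EXTERNAL,cv2.CHAIN_APPROX_NONE); k=max(cs,key=cv2.contourArea)
    return cv2.fitEllipse(k)
for n in exp:
    e1,e2=blob(T,n,exp[n][0]),blob(S,n,exp[n][1])
    p,r=tri(e1[0],e2[0]); 
    print(n,np.round(e1[0]+e1[1],1),np.round(e2[0]+e2[1],1),'tri',p.round(4),'res',round(r,4),'top z4',onz(T,*e1[0],.005).round(4),'side',onz(S,*e2[0],.005).round(4),'dia',round(np.mean(e1[1])/T['f']*T['range_z'][int(e1[0][1]),int(e1[0][0])],4))
E
```

```text
blue [317.6 183.1  30.4  31.2] [249.7 176.2  19.9  30.4] tri [ 6.138e-01 -1.874e-01  4.000e-04] res 0.0001 top z4 [ 0.6134 -0.1867  0.005 ] side [ 0.6137 -0.1819  0.005 ] dia 0.0947
green [251.2 227.   22.6  22.8] [297.6 223.5  19.4  26.2] tri [0.4732 0.0136 0.0021] res 0.0002 top z4 [0.4733 0.0135 0.005 ] side [0.4735 0.0164 0.005 ] dia 0.0693
yellow [158.2 253.5  27.6  28.1] [341.1 311.3  31.4  38.8] tri [0.385  0.2944 0.0021] res 0.0002 top z4 [0.3854 0.2936 0.005 ] side [0.3856 0.2963 0.005 ] dia 0.0847
white [352.  250.   20.4  20.9] [311.  157.   10.3  18.6] tri [ 0.4128 -0.2948  0.0011] res 0.0006 top z4 [ 0.4128 -0.2938  0.005 ] side [ 0.4139 -0.2898  0.005 ] dia 0.0627
```

View pics/top_crop.png

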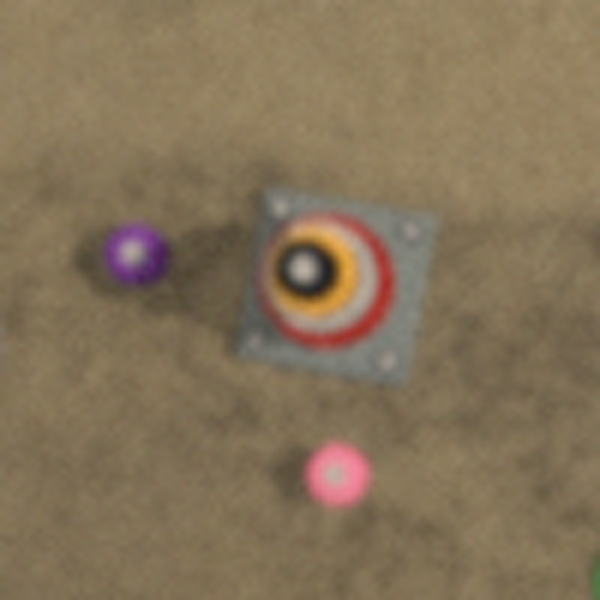

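View pics/side_crop.png

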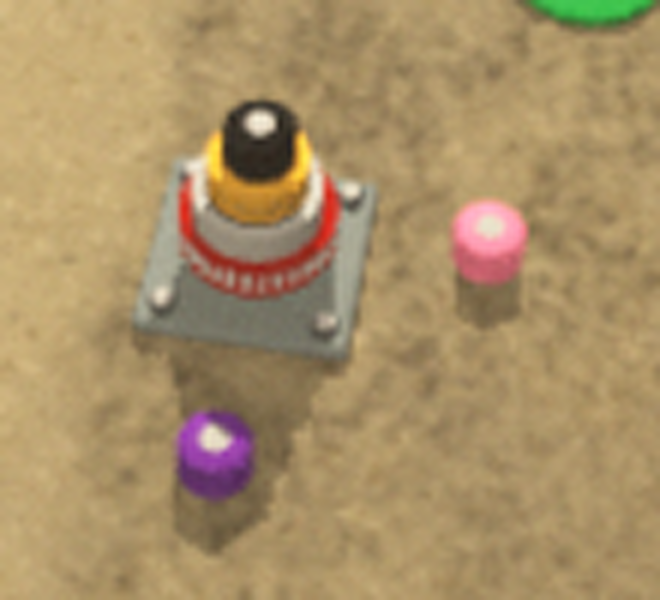

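The crops confirm the target. The black nut with the bright spot is on the stack, at top (190.5,174.7) and side (243.3,250.5). The purple piece at top (162.5,172) and the pink at (196,209) stand on the bench and aren't meant.

```bash
python3 - <<'E'
from h import *
T=cam('top');S=cam('side')
def spot(c,x,y,r=4):
    g=c['img'][y-r:y+r+1,x-r:x+r+1].min(2).astype(float); w=np.clip(g-110,0,None)
    yy,xx=np.mgrid[y-r:y+r+1,x-r:x+r+1]; return (xx*w).sum()/w.sum(),(yy*w).sum()/w.sum()
def tri(a,b):
    (o1,d1),(o2,d2)=ray(T,*a),ray(S,*b)
    t=np.linalg.lstsq(np.stack([d1,-d2],1),o2-o1,rcond=None)[0]
    p,q=o1+t[0]*d1,o2+t[1]*d2; return (p+q)/2,np.linalg.norm(p-q)
a,b=spot(T,190,175,3),spot(S,243,250,3)
print(a,b,tri(a,b), 'top@.09',onz(T,*a,.09),'side@.09',onz(S,*b,.09))
# red pulley contour in top: ring outer
h=cv2.cvtColor(T['img'],cv2.COLOR_RGB2HSV)
m=(cv2.inRange(h,(0,130,80),(8,255,255))|cv2.inRange(h,(172,130,80),(179,255,255)))
m[:160]=0;m[200:]=0;m[:,:170]=0;m[:,215:]=0
k=np.argwhere(m)[:,::-1].astype(np.float32); e=cv2.minEnclosingCircle(k); print('pulley circ',e,onz(T,*e[0],.036))
print('tin',rng(T,251,110),rng(T,250,112)); print('stand top rng',rng(T,*a))
# foot plate corner bolts
for u,v in [(279,207),(410,232),(387,360),(254,341)]: print(onz(T,140+u/6,130+v/6,.01).round(4))
# stuff heights
for n,(u,v) in dict(whitebox=(141,83),pink=(196,209)).items(): print(n,rng(T,u,v).round(3))
E
```

```text
(np.float64(190.0503144654088), np.float64(174.28301886792454)) (np.float64(242.92526017029329), np.float64(249.98770104068117)) (array([0.61994494, 0.19046321, 0.08954461]), np.float64(7.119694206572992e-05)) top@.09 [0.61992674 0.19037397 0.09      ] side@.09 [0.61989544 0.19085456 0.09      ]
pulley circ ((194.266357421875, 176.6401824951172), 10.739779472351074) [0.61955914 0.1877443  0.036     ]
tin [0.81150762 0.02203169 0.08901619] [0.80591282 0.02478718 0.08779082]
stand top rng [0.61991944 0.1903622  0.09006163]
[0.6594 0.2178 0.01  ]
[0.6483 0.1501 0.01  ]
[0.5822 0.1594 0.01  ]
[0.5901 0.2277 0.01  ]
whitebox [0.888 0.348 0.077]
pink [0.523 0.181 0.02 ]
```

```bash
python3 - <<'E'
from h import *
for n in ['top','side']:
    c=cam(n); M=np.linalg.inv(c['world_to_cam']); v,u=np.mgrid[:384,:512]
    d=np.stack([(u-c['cx'])/c['f'],-(v-c['cy'])/c['f'],-np.ones(u.shape)],-1)*c['range_z'][...,None]
    P=(d@M[:3,:3].T+M[:3,3])[c['range_z']>0]
    print(n,'rows x 0.1..0.9 step .1; cols y -0.8..0.5; max z cm')
    for x in np.arange(.1,.9,.1):
        print(round(x,1),[int(100*max(P[(P[:,0]>=x)&(P[:,0]<x+.1)&(P[:,1]>=y)&(P[:,1]<y+.1)][:,2],default=-9)) for y in np.arange(-.8,.5,.1)])
E
```

```text
top rows x 0.1..0.9 step .1; cols y -0.8..0.5; max z cm
0.1 [-900, -900, 33, -900, -900, -900, 0, 1, 1, 0, -900, -900, -900]
0.2 [0, 0, 0, 0, 0, 0, 0, 0, 0, 0, 0, 0, 0]
0.3 [7, 11, 0, 0, 0, 0, 0, 0, 0, 0, 0, 1, 0]
0.4 [11, 18, 0, 0, 0, 0, 0, 0, 0, 0, 0, 0, 0]
0.5 [0, 18, 1, 3, 2, 0, 0, 0, 0, 7, 5, 1, 0]
0.6 [9, 13, 1, 3, 1, 1, 1, 0, 0, 9, 9, 2, 1]
0.7 [11, 15, 15, 15, 4, 0, 0, 9, 9, 0, 2, 1, 1]
0.8 [-900, 15, 1, 15, 4, 4, 6, 9, 9, 2, 2, 8, 7]
side rows x 0.1..0.9 step .1; cols y -0.8..0.5; max z cm
0.1 [33, 40, 40, -900, -900, -900, 0, 1, 1, 0, -900, -900, -900]
0.2 [33, 33, 0, 0, 0, 0, 0, 0, 0, 0, 0, 0, 0]
0.3 [7, 11, 0, 0, 0, 0, 0, 0, 0, 0, 0, 0, 0]
0.4 [24, 17, 0, 0, 0, 0, 0, 0, 0, 0, 0, 0, 0]
0.5 [25, 18, 0, 2, 2, 0, 0, 0, 0, 5, 5, 1, 0]
0.6 [22, 22, 1, 3, 2, 0, 0, 0, 0, 9, 9, 2, 1]
0.7 [15, 15, 15, 15, 4, 0, 0, 0, 9, 0, 1, 1, 1]
0.8 [15, 15, -900, 15, 4, 3, 5, 9, 9, 2, 2, 7, 7]
```

```bash
python3 -m pendant '[{"tx":15,"ty":-13},{"tx":30,"ty":-25.7},{"tx":30,"ty":-25.7},{"tx":30,"ty":-25.7},{"tx":30,"ty":-25.7},{"tx":30,"ty":-25.7},{"tx":30,"ty":-25.7},{"tx":30,"ty":-25.7},{"tx":30,"ty":-25.7},{"tx":30,"ty":-25.7},{"tx":30,"ty":-25.7},{"tx":30,"ty":-25.7},{"tx":30,"ty":-25.7},{"tx":30,"ty":-25.7},{"tx":30,"ty":-25.7},{"tx":15,"ty":-13}]'
python3 -m pendant '[{"rz":-6},{"rz":-6},{"rz":-6},{"rz":-6},{"rz":-6},{"rz":-6},{"rz":-6},{"rz":-6},{"rz":-6},{"rz":-6},{"rz":-6},{"rz":-6},{"rz":-4.3}]'; python3 -c "
from cell import env;print(env.get_obs()['qpos'])"
```

```text
[77.1272578  18.39647748 -4.01493303 83.11365273  1.29753186 78.5403889
 -3.25967932]invalid input at $[0]: expected keys rx, ry, rz, tx, ty, tz, jaw
invalid input at $[0]: expected keys rx, ry, rz, tx, ty, tz, jaw
```

```bash
python3 -m pendant '[{"rx":0,"ry":0,"rz":0,"tx":15,"ty":-13,"tz":0,"jaw":87},{"rx":0,"ry":0,"rz":0,"tx":30,"ty":-25.7,"tz":0,"jaw":87},{"rx":0,"ry":0,"rz":0,"tx":30,"ty":-25.7,"tz":0,"jaw":87},{"rx":0,"ry":0,"rz":0,"tx":30,"ty":-25.7,"tz":0,"jaw":87},{"rx":0,"ry":0,"rz":0,"tx":30,"ty":-25.7,"tz":0,"jaw":87},{"rx":0,"ry":0,"rz":0,"tx":30,"ty":-25.7,"tz":0,"jaw":87},{"rx":0,"ry":0,"rz":0,"tx":30,"ty":-25.7,"tz":0,"jaw":87},{"rx":0,"ry":0,"rz":0,"tx":30,"ty":-25.7,"tz":0,"jaw":87},{"rx":0,"ry":0,"rz":0,"tx":30,"ty":-25.7,"tz":0,"jaw":87},{"rx":0,"ry":0,"rz":0,"tx":30,"ty":-25.7,"tz":0,"jaw":87},{"rx":0,"ry":0,"rz":0,"tx":30,"ty":-25.7,"tz":0,"jaw":87},{"rx":0,"ry":0,"rz":0,"tx":30,"ty":-25.7,"tz":0,"jaw":87},{"rx":0,"ry":0,"rz":0,"tx":30,"ty":-25.7,"tz":0,"jaw":87},{"rx":0,"ry":0,"rz":0,"tx":30,"ty":-25.7,"tz":0,"jaw":87},{"rx":0,"ry":0,"rz":0,"tx":15,"ty":-13,"tz":0,"jaw":87}]'
python3 -m pendant '[{"rx":0,"ry":0,"rz":-6,"tx":0,"ty":0,"tz":0,"jaw":87},{"rx":0,"ry":0,"rz":-6,"tx":0,"ty":0,"tz":0,"jaw":87},{"rx":0,"ry":0,"rz":-6,"tx":0,"ty":0,"tz":0,"jaw":87},{"rx":0,"ry":0,"rz":-6,"tx":0,"ty":0,"tz":0,"jaw":87},{"rx":0,"ry":0,"rz":-6,"tx":0,"ty":0,"tz":0,"jaw":87},{"rx":0,"ry":0,"rz":-6,"tx":0,"ty":0,"tz":0,"jaw":87},{"rx":0,"ry":0,"rz":-6,"tx":0,"ty":0,"tz":0,"jaw":87},{"rx":0,"ry":0,"rz":-6,"tx":0,"ty":0,"tz":0,"jaw":87},{"rx":0,"ry":0,"rz":-6,"tx":0,"ty":0,"tz":0,"jaw":87},{"rx":0,"ry":0,"rz":-6,"tx":0,"ty":0,"tz":0,"jaw":87},{"rx":0,"ry":0,"rz":-6,"tx":0,"ty":0,"tz":0,"jaw":87},{"rx":0,"ry":0,"rz":-6,"tx":0,"ty":0,"tz":0,"jaw":87},{"rx":0,"ry":0,"rz":-4.3,"tx":0,"ty":0,"tz":0,"jaw":87}]'; python3 -c "
from cell import env;print(env.get_obs()['qpos'])"
```

```text
time_s: 1.7
tool_pos: [0.4793, -0.1769, 0.2372]
tool_rot: [-180.0, -0.1, 14.0]
force: [-0.3, 0.4, -0.3]
grip_width: 0.0873
time_s: 2.78
tool_pos: [0.4766, -0.1823, 0.2367]
tool_rot: [180.0, 0.0, 90.3]
force: [-0.2, -0.7, -0.0]
grip_width: 0.0871
[ 48.89227986   2.83975358 -31.72320596 101.69721603   1.55510517
  75.87506239  17.08950558]
```

```bash
python3 -m pendant '[{"rx":0,"ry":0,"rz":0,"tx":26,"ty":12,"tz":0,"jaw":60},{"rx":0,"ry":0,"rz":0,"tx":26,"ty":12,"tz":0,"jaw":60},{"rx":0,"ry":0,"rz":0,"tx":26,"ty":12,"tz":0,"jaw":60},{"rx":0,"ry":0,"rz":0,"tx":26,"ty":12,"tz":0,"jaw":60},{"rx":0,"ry":0,"rz":0,"tx":26,"ty":12,"tz":0,"jaw":60},{"rx":0,"ry":0,"rz":0,"tx":26,"ty":12,"tz":0,"jaw":60},{"rx":0,"ry":0,"rz":0,"tx":26,"ty":12,"tz":0,"jaw":60},{"rx":0,"ry":0,"rz":0,"tx":26,"ty":12,"tz":0,"jaw":60},{"rx":0,"ry":0,"rz":0,"tx":26,"ty":12,"tz":0,"jaw":60},{"rx":0,"ry":0,"rz":0,"tx":26,"ty":12,"tz":0,"jaw":60},{"rx":0,"ry":0,"rz":0,"tx":26,"ty":12,"tz":0,"jaw":60},{"rx":0,"ry":0,"rz":0,"tx":26,"ty":11,"tz":0,"jaw":60},{"rx":0,"ry":0,"rz":0,"tx":0,"ty":0,"tz":0,"jaw":60}]' 
python3 - <<'E'
from h import *
c=cam('wrist');save(c,'w1.png',s=1.5);print(proj(c,[.62,.19,.09]))
E
```

```text
time_s: 3.87
tool_pos: [0.6198, 0.137, 0.2364]
tool_rot: [180.0, -0.3, 90.4]
force: [-0.4, 0.3, 0.7]
grip_width: 0.0602
(np.float64(254.53075633956144), np.float64(127.33175613493319))
```

View pics/w1.png

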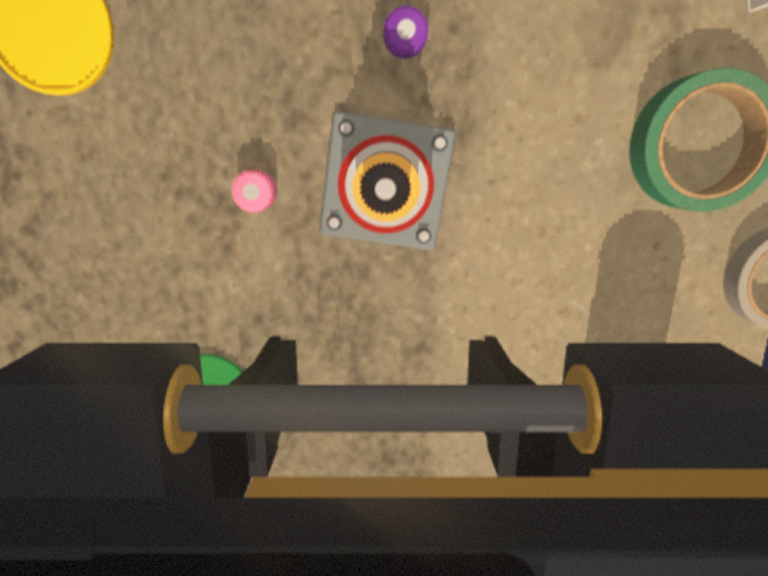

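The wrist view shows the black nut at (257,125) in raw pixels, with pink at (168,127) and purple at (271,20). I'll triangulate it against the top camera and check the offset.

```bash
python3 - <<'E'
from h import *
c=cam('wrist')
g=c['img'][119:132,250:264].min(2).astype(float); w=np.clip(g-120,0,None); yy,xx=np.mgrid[119:132,250:264]
u,v=(xx*w).sum()/w.sum(),(yy*w).sum()/w.sum(); print(u,v,'on .09',onz(c,u,v,.09),'rng',rng(c,u,v))
# fingertip midpoint check: project TCP
o=env.get_obs(); print(o['tool_pos'],proj(c,o['tool_pos']))
h=cv2.cvtColor(c['img'],cv2.COLOR_RGB2HSV)
m=cv2.inRange(h,(22,150,110),(32,255,255)); cs,_=cv2.findContours(m,0,1); 
T=cam('top'); M=[ray(T,190.05,174.28),ray(c,u,v)]
t=np.linalg.lstsq(np.stack([M[0][1],-M[1][1]],1),M[1][0]-M[0][0],rcond=None)[0]
print('tri',M[0][0]+t[0]*M[0][1],M[1][0]+t[1]*M[1][1])
E
```

```text
257.106497386109 122.85929798356983 on .09 [0.62183075 0.19037858 0.09      ] rng [0.62181888 0.19046734 0.09162189]
[0.61948899 0.13118552 0.23624428] (np.float64(253.36429657500238), np.float64(263.097737085732))
tri [0.62028072 0.19093211 0.08708343] [0.62185173 0.19022171 0.08713381]
```

```bash
python3 -m pendant '[{"rx":0,"ry":0,"rz":0,"tx":20,"ty":0.5,"tz":20,"jaw":60},{"rx":0,"ry":0,"rz":0,"tx":20,"ty":0.5,"tz":35,"jaw":60},{"rx":0,"ry":0,"rz":0,"tx":19,"ty":0.5,"tz":35,"jaw":60},{"rx":0,"ry":0,"rz":0,"tx":0,"ty":0,"tz":10,"jaw":60},{"rx":0,"ry":0,"rz":0,"tx":0,"ty":0,"tz":0,"jaw":60},{"rx":0,"ry":0,"rz":0,"tx":0,"ty":0,"tz":0,"jaw":60}]'; python3 - <<'E'
from h import *
for i in range(3): print(env.get_obs()['tool_pos'],env.get_obs()['tool_rot'])
c=cam('wrist');save(c,'w2.png',s=1.5); print(env.get_obs()['tool_pos'])
E
```

```text
time_s: 4.52
tool_pos: [0.6218, 0.1862, 0.1368]
tool_rot: [180.0, 0.1, 89.8]
force: [-0.1, -0.7, -0.2]
grip_width: 0.0598
[0.62178731 0.18618446 0.13680449] [1.79999977e+02 9.90391873e-02 8.98484691e+01]
[0.62178731 0.18618446 0.13680449] [1.79999977e+02 9.90391873e-02 8.98484691e+01]
[0.62178731 0.18618446 0.13680449] [1.79999977e+02 9.90391873e-02 8.98484691e+01]
[0.62268867 0.1863875  0.13809381]
```

View pics/w2.png

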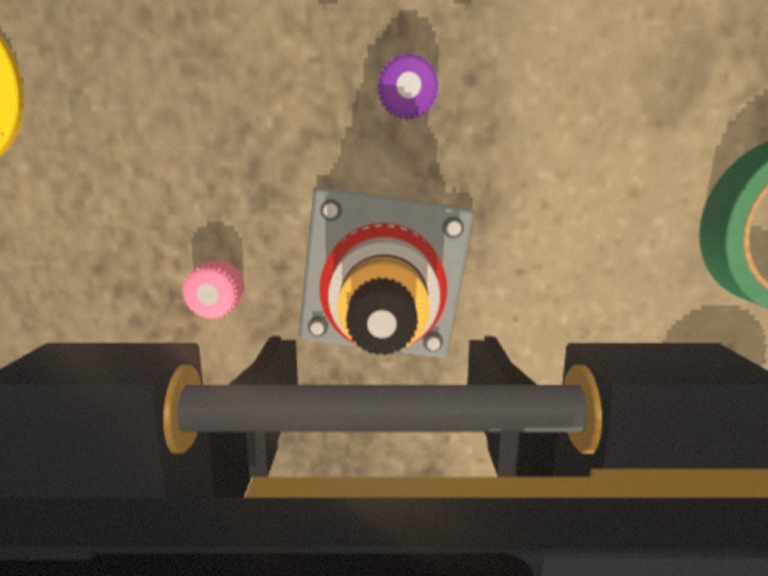

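```bash
python3 - <<'E'
from h import *
for i in range(4):
    c=cam('wrist'); o=env.get_obs(); p=onz(c,254.5,215,.09); print(p.round(4),o['tool_pos'].round(4),(p-o['tool_pos']).round(4))
E
```

```text
[0.6234 0.1919 0.09  ] [0.623  0.1867 0.1387] [ 0.0003  0.0052 -0.0487]
[0.6238 0.1921 0.09  ] [0.623  0.1871 0.1389] [ 0.0008  0.005  -0.0489]
[0.6238 0.1924 0.09  ] [0.6229 0.1873 0.1388] [ 0.001   0.005  -0.0488]
[0.6236 0.1927 0.09  ] [0.6226 0.1877 0.1385] [ 0.001   0.0051 -0.0485]
```

```bash
python3 -m pendant '[{"rx":0,"ry":0,"rz":0,"tx":4.5,"ty":0,"tz":9,"jaw":60},{"rx":0,"ry":0,"rz":0,"tx":0,"ty":0,"tz":15,"jaw":60},{"rx":0,"ry":0,"rz":0,"tx":0,"ty":0,"tz":15,"jaw":60},{"rx":0,"ry":0,"rz":0,"tx":0,"ty":0,"tz":10,"jaw":60},{"rx":0,"ry":0,"rz":0,"tx":0,"ty":0,"tz":0,"jaw":60},{"rx":0,"ry":0,"rz":0,"tx":0,"ty":0,"tz":0,"jaw":40},{"rx":0,"ry":0,"rz":0,"tx":0,"ty":0,"tz":0,"jaw":34}]' 20; python3 -m pendant '[{"rx":0,"ry":0,"rz":0,"tx":0,"ty":0,"tz":0,"jaw":20},{"rx":0,"ry":0,"rz":0,"tx":0,"ty":0,"tz":0,"jaw":20},{"rx":0,"ry":0,"rz":0,"tx":0,"ty":0,"tz":0,"jaw":20},{"rx":0,"ry":0,"rz":0,"tx":0,"ty":0,"tz":0,"jaw":20},{"rx":0,"ry":0,"rz":0,"tx":0,"ty":0,"tz":0,"jaw":20}]' 20;
```

```text
time_s: 5.35
tool_pos: [0.6213, 0.1933, 0.0874]
tool_rot: [-180.0, -0.0, 90.0]
force: [-0.1, -0.2, -0.4]
grip_width: 0.0529
time_s: 5.77
tool_pos: [0.6215, 0.1932, 0.088]
tool_rot: [180.0, -0.0, 90.0]
force: [0.0, 0.3, 0.3]
grip_width: 0.0297
```

```bash
python3 -m pendant '[{"rx":0,"ry":0,"rz":0,"tx":0,"ty":0,"tz":-5,"jaw":20},{"rx":0,"ry":0,"rz":0,"tx":0,"ty":0,"tz":-10,"jaw":20},{"rx":0,"ry":0,"rz":0,"tx":0,"ty":0,"tz":-15,"jaw":20},{"rx":0,"ry":0,"rz":0,"tx":0,"ty":0,"tz":-20,"jaw":20},{"rx":0,"ry":0,"rz":0,"tx":0,"ty":0,"tz":-15,"jaw":20},{"rx":0,"ry":0,"rz":0,"tx":0,"ty":0,"tz":-5,"jaw":20}]'; python3 - <<'E'
from h import *
c=cam('wrist');save(c,'w3.png',s=1.5);c=cam('side');save(c,'s3.png',(180,180,340,300),4)
E
```

```text
time_s: 6.27
tool_pos: [0.6229, 0.1942, 0.162]
tool_rot: [179.7, -0.1, 90.0]
force: [0.9, 0.7, -0.3]
grip_width: 0.0297
```

View pics/w3.png

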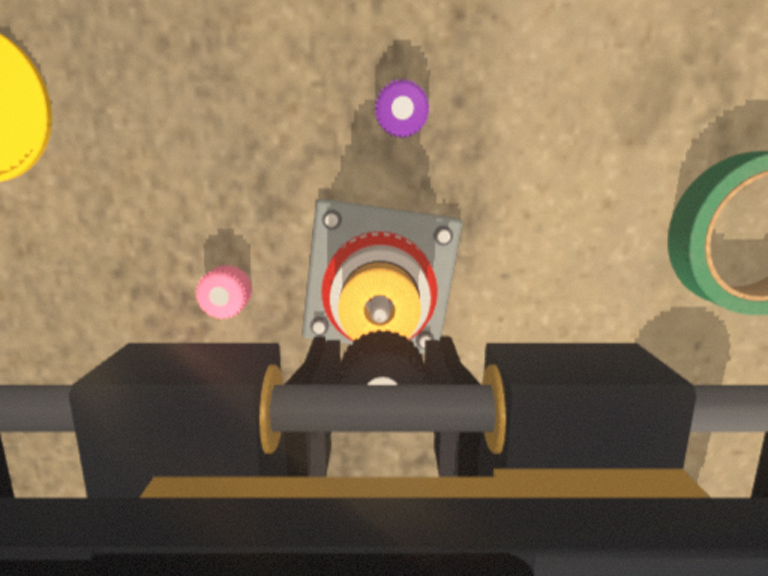

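View pics/s3.png

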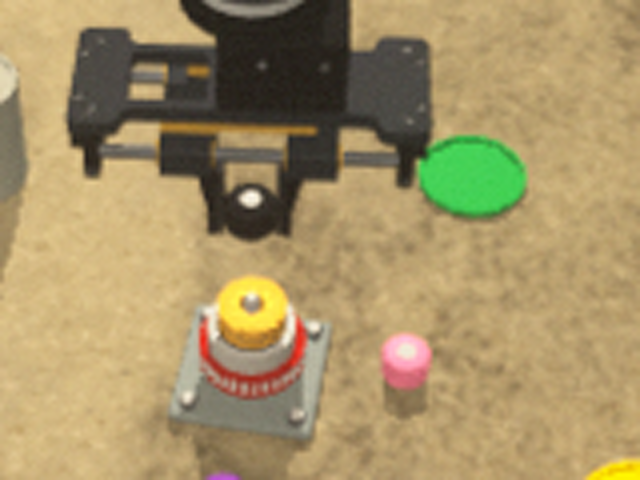

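The nut is in the gripper, and the spacer with the post through it is at (380,310) in the wrist view. Next stop is the white dish.

```bash
python3 -m pendant '[{"rx":0,"ry":0,"rz":0,"tx":-12,"ty":-5,"tz":0,"jaw":20},{"rx":0,"ry":0,"rz":0,"tx":-26,"ty":-11,"tz":0,"jaw":20},{"rx":0,"ry":0,"rz":0,"tx":-26,"ty":-11,"tz":0,"jaw":20},{"rx":0,"ry":0,"rz":0,"tx":-26,"ty":-11,"tz":0,"jaw":20},{"rx":0,"ry":0,"rz":0,"tx":-26,"ty":-11,"tz":0,"jaw":20},{"rx":0,"ry":0,"rz":0,"tx":-26,"ty":-11,"tz":0,"jaw":20},{"rx":0,"ry":0,"rz":0,"tx":-26,"ty":-11,"tz":0,"jaw":20},{"rx":0,"ry":0,"rz":0,"tx":-26,"ty":-11,"tz":0,"jaw":20},{"rx":0,"ry":0,"rz":0,"tx":-26,"ty":-11,"tz":0,"jaw":20},{"rx":0,"ry":0,"rz":0,"tx":-26,"ty":-11,"tz":0,"jaw":20},{"rx":0,"ry":0,"rz":0,"tx":-26,"ty":-11,"tz":0,"jaw":20},{"rx":0,"ry":0,"rz":0,"tx":-26,"ty":-11,"tz":0,"jaw":20},{"rx":0,"ry":0,"rz":0,"tx":-26,"ty":-11,"tz":0,"jaw":20},{"rx":0,"ry":0,"rz":0,"tx":-26,"ty":-11,"tz":0,"jaw":20},{"rx":0,"ry":0,"rz":0,"tx":-26,"ty":-11,"tz":0,"jaw":20},{"rx":0,"ry":0,"rz":0,"tx":-26,"ty":-11,"tz":0,"jaw":20},{"rx":0,"ry":0,"rz":0,"tx":-26,"ty":-11,"tz":0,"jaw":20},{"rx":0,"ry":0,"rz":0,"tx":-26,"ty":-11,"tz":0,"jaw":20},{"rx":0,"ry":0,"rz":0,"tx":-26,"ty":-11,"tz":0,"jaw":20},{"rx":0,"ry":0,"rz":0,"tx":-5,"ty":-5,"tz":0,"jaw":20}]'
python3 -m pendant '[{"rx":0,"ry":0,"rz":0,"tx":0,"ty":0,"tz":0,"jaw":20},{"rx":0,"ry":0,"rz":0,"tx":0,"ty":0,"tz":0,"jaw":20},{"rx":0,"ry":0,"rz":0,"tx":0,"ty":0,"tz":0,"jaw":20}]'
python3 - <<'E'
from h import *
c=cam('wrist');save(c,'w4.png',s=1.5);print(env.get_obs()['qpos'],proj(c,[.413,-.2945,.005]))
E
```

```text
time_s: 8.03
tool_pos: [0.4099, -0.2967, 0.1566]
tool_rot: [-179.9, 0.1, 89.6]
force: [0.6, -0.2, -0.2]
grip_width: 0.029
time_s: 8.28
tool_pos: [0.4138, -0.2901, 0.1572]
tool_rot: [-180.0, -0.1, 90.1]
force: [0.3, 0.6, -0.1]
grip_width: 0.0294
[ 59.00644291   5.59629423 -28.25752143 108.33917464   2.8454374
  66.7687607   29.87718884] (np.float64(253.08638074469545), np.float64(188.89781916173055))
```

View pics/w4.png

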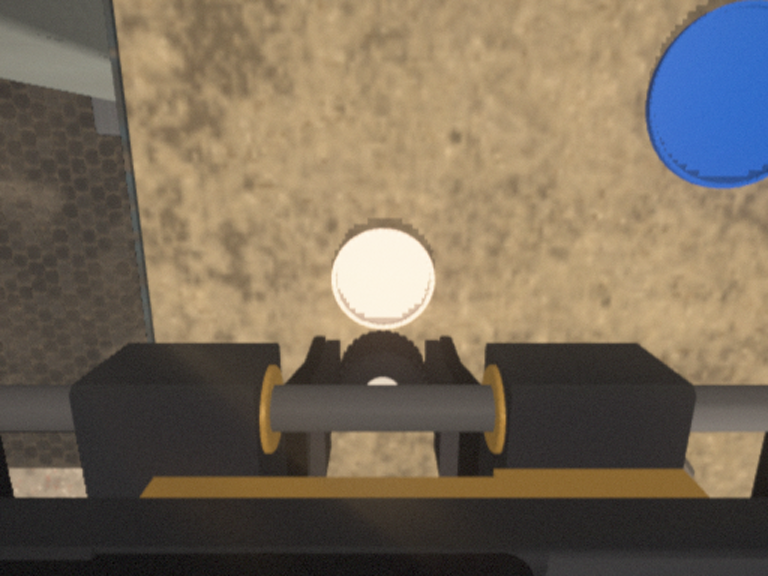

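```bash
python3 -m pendant '[{"rx":0,"ry":0,"rz":0,"tx":1,"ty":1,"tz":10,"jaw":20},{"rx":0,"ry":0,"rz":0,"tx":1,"ty":0.5,"tz":30,"jaw":20},{"rx":0,"ry":0,"rz":0,"tx":0,"ty":0,"tz":30,"jaw":20},{"rx":0,"ry":0,"rz":0,"tx":0,"ty":0,"tz":30,"jaw":20},{"rx":0,"ry":0,"rz":0,"tx":0,"ty":0,"tz":20,"jaw":20},{"rx":0,"ry":0,"rz":0,"tx":0,"ty":0,"tz":8,"jaw":20},{"rx":0,"ry":0,"rz":0,"tx":0,"ty":0,"tz":0,"jaw":20},{"rx":0,"ry":0,"rz":0,"tx":0,"ty":0,"tz":0,"jaw":20},{"rx":0,"ry":0,"rz":0,"tx":0,"ty":0,"tz":0,"jaw":20}]'
python3 - <<'E'
from h import *
c=cam('wrist');save(c,'w5.png',s=1.5);
for i in range(4): cam('wrist'); print(env.get_obs()['tool_pos'])
E
```

```text
time_s: 9.08
tool_pos: [0.4159, -0.2902, 0.0309]
tool_rot: [179.9, 0.1, 90.0]
force: [0.9, 0.6, 0.3]
grip_width: 0.0296
[ 0.41575558 -0.2905717   0.03109852]
[ 0.41553958 -0.29052934  0.03094779]
[ 0.41532766 -0.29045246  0.03073337]
[ 0.41513217 -0.2903702   0.03053113]
```

View pics/w5.png

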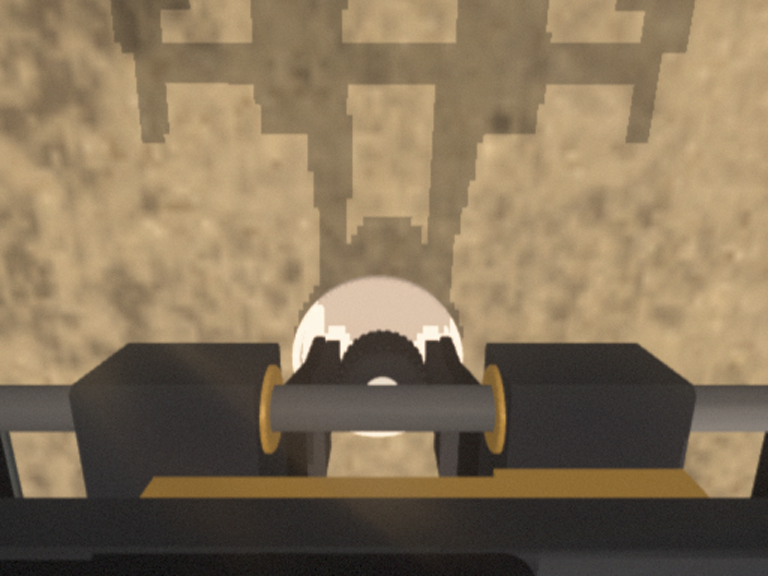

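```bash
python3 - <<'E'
from h import *
c=cam('wrist'); print(env.get_obs()['tool_pos'],onz(c,252,238,.005),onz(c,254.5,220,.031),onz(c,254.5,258,.031))
E
```

```text
[ 0.41498558 -0.29025732  0.03031888] [ 0.41433909 -0.29064258  0.005     ] [ 0.41570533 -0.27052796  0.031     ] [ 0.41571121 -0.29006284  0.031     ]
```

```bash
python3 -m pendant '[{"rx":0,"ry":0,"rz":0,"tx":-1,"ty":0,"tz":4,"jaw":20},{"rx":0,"ry":0,"rz":0,"tx":0,"ty":0,"tz":3,"jaw":20},{"rx":0,"ry":0,"rz":0,"tx":0,"ty":0,"tz":2,"jaw":20},{"rx":0,"ry":0,"rz":0,"tx":0,"ty":0,"tz":0,"jaw":20},{"rx":0,"ry":0,"rz":0,"tx":0,"ty":0,"tz":0,"jaw":20}]'
```

```text
time_s: 9.8
tool_pos: [0.4145, -0.2907, 0.0203]
tool_rot: [-180.0, -0.0, 90.0]
force: [0.1, 0.4, 0.6]
grip_width: 0.0293
```

```bash
python3 -m pendant '[{"rx":0,"ry":0,"rz":0,"tx":0,"ty":0,"tz":0.5,"jaw":20},{"rx":0,"ry":0,"rz":0,"tx":0,"ty":0,"tz":0,"jaw":33},{"rx":0,"ry":0,"rz":0,"tx":0,"ty":0,"tz":0,"jaw":38},{"rx":0,"ry":0,"rz":0,"tx":0,"ty":0,"tz":0,"jaw":44},{"rx":0,"ry":0,"rz":0,"tx":0,"ty":0,"tz":0,"jaw":44},{"rx":0,"ry":0,"rz":0,"tx":0,"ty":0,"tz":0,"jaw":44}]'
python3 -m pendant '[{"rx":0,"ry":0,"rz":0,"tx":0,"ty":0,"tz":-5,"jaw":44},{"rx":0,"ry":0,"rz":0,"tx":0,"ty":0,"tz":-15,"jaw":44},{"rx":0,"ry":0,"rz":0,"tx":0,"ty":0,"tz":-25,"jaw":60},{"rx":0,"ry":0,"rz":0,"tx":0,"ty":0,"tz":-35,"jaw":70},{"rx":0,"ry":0,"rz":0,"tx":0,"ty":0,"tz":-35,"jaw":70},{"rx":0,"ry":0,"rz":0,"tx":0,"ty":0,"tz":-20,"jaw":70},{"rx":0,"ry":0,"rz":0,"tx":0,"ty":0,"tz":0,"jaw":70}]'
python3 - <<'E'
from h import *
c=cam('wrist');save(c,'w6.png',s=1.5)
E
```

```text
time_s: 10.3
tool_pos: [0.4146, -0.2909, 0.0201]
tool_rot: [180.0, 0.0, 90.0]
force: [0.0, 0.5, -0.5]
grip_width: 0.043
time_s: 10.88
tool_pos: [0.4175, -0.2926, 0.1607]
tool_rot: [179.6, 0.4, 90.0]
force: [-0.0, -0.3, 0.4]
grip_width: 0.0668
```

View pics/w6.png

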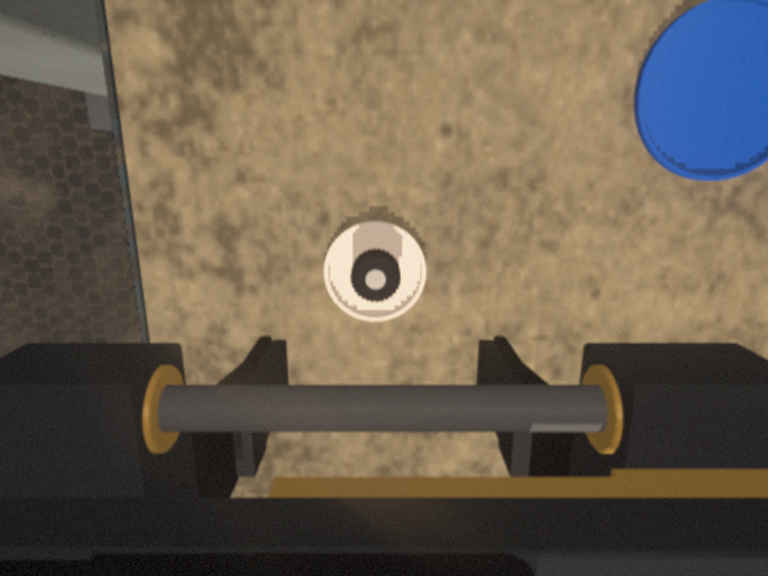

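The nut sits flat in the white dish, at (375,275) within the dish centred at (375,270). Going back for the spacer.

```bash
python3 -m pendant '[{"rx":0,"ry":0,"rz":0,"tx":13,"ty":6,"tz":0,"jaw":70},{"rx":0,"ry":0,"rz":0,"tx":26,"ty":11,"tz":0,"jaw":70},{"rx":0,"ry":0,"rz":0,"tx":26,"ty":11,"tz":0,"jaw":70},{"rx":0,"ry":0,"rz":0,"tx":26,"ty":11,"tz":0,"jaw":70},{"rx":0,"ry":0,"rz":0,"tx":26,"ty":11,"tz":0,"jaw":70},{"rx":0,"ry":0,"rz":0,"tx":26,"ty":11,"tz":0,"jaw":70},{"rx":0,"ry":0,"rz":0,"tx":26,"ty":11,"tz":0,"jaw":70},{"rx":0,"ry":0,"rz":0,"tx":26,"ty":11,"tz":0,"jaw":70},{"rx":0,"ry":0,"rz":0,"tx":26,"ty":11,"tz":0,"jaw":70},{"rx":0,"ry":0,"rz":0,"tx":26,"ty":11,"tz":0,"jaw":70},{"rx":0,"ry":0,"rz":0,"tx":26,"ty":11,"tz":0,"jaw":70},{"rx":0,"ry":0,"rz":0,"tx":26,"ty":11,"tz":0,"jaw":70},{"rx":0,"ry":0,"rz":0,"tx":26,"ty":11,"tz":0,"jaw":70},{"rx":0,"ry":0,"rz":0,"tx":26,"ty":11,"tz":0,"jaw":70},{"rx":0,"ry":0,"rz":0,"tx":26,"ty":11,"tz":0,"jaw":70},{"rx":0,"ry":0,"rz":0,"tx":26,"ty":11,"tz":0,"jaw":70},{"rx":0,"ry":0,"rz":0,"tx":26,"ty":11,"tz":0,"jaw":70},{"rx":0,"ry":0,"rz":0,"tx":26,"ty":11,"tz":0,"jaw":70},{"rx":0,"ry":0,"rz":0,"tx":26,"ty":11,"tz":0,"jaw":70},{"rx":0,"ry":0,"rz":0,"tx":2,"ty":2,"tz":0,"jaw":70}]'
python3 -m pendant '[{"rx":0,"ry":0,"rz":0,"tx":0,"ty":0,"tz":10,"jaw":70},{"rx":0,"ry":0,"rz":0,"tx":0,"ty":0,"tz":20,"jaw":70},{"rx":0,"ry":0,"rz":0,"tx":0,"ty":0,"tz":10,"jaw":70},{"rx":0,"ry":0,"rz":0,"tx":0,"ty":0,"tz":0,"jaw":70},{"rx":0,"ry":0,"rz":0,"tx":0,"ty":0,"tz":0,"jaw":70},{"rx":0,"ry":0,"rz":0,"tx":0,"ty":0,"tz":0,"jaw":70}]'
python3 - <<'E'
from h import *
c=cam('wrist');save(c,'w7.png',s=1.5);print(env.get_obs()['tool_pos'],proj(c,[.621,.191,.076]))
E
```

```text
time_s: 12.6
tool_pos: [0.6196, 0.1989, 0.1534]
tool_rot: [-179.9, -0.3, 90.4]
force: [-0.3, 0.8, 0.3]
grip_width: 0.07
time_s: 13.1
tool_pos: [0.6209, 0.1913, 0.1154]
tool_rot: [180.0, 0.0, 89.9]
force: [-0.1, -0.0, -0.4]
grip_width: 0.0701
[0.62123215 0.19165706 0.11587167] (np.float64(253.59573831301083), np.float64(229.0365955958461))
```

View pics/w7.png

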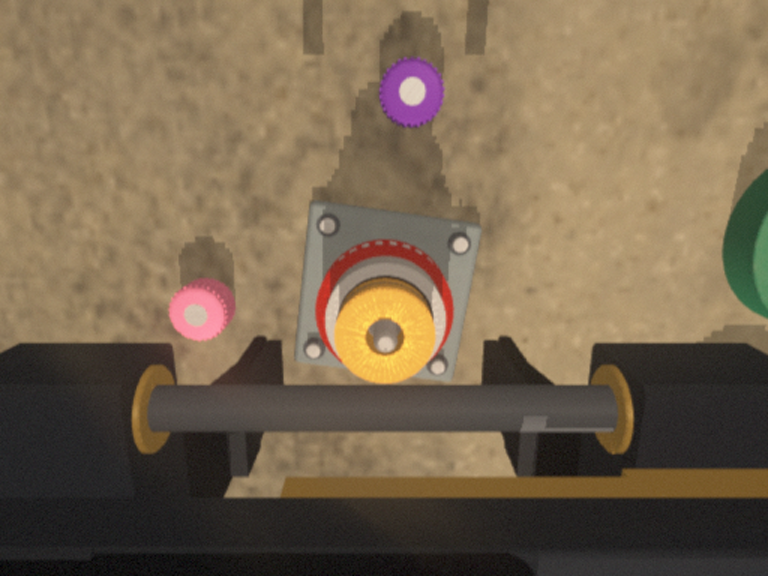

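```bash
python3 -m pendant '[{"rx":0,"ry":0,"rz":0,"tx":0,"ty":1,"tz":10,"jaw":70},{"rx":0,"ry":0,"rz":0,"tx":0,"ty":0,"tz":15,"jaw":70},{"rx":0,"ry":0,"rz":0,"tx":0,"ty":0,"tz":15,"jaw":70},{"rx":0,"ry":0,"rz":0,"tx":0,"ty":0,"tz":5,"jaw":70},{"rx":0,"ry":0,"rz":0,"tx":0,"ty":0,"tz":0,"jaw":60},{"rx":0,"ry":0,"rz":0,"tx":0,"ty":0,"tz":0,"jaw":48}]' 25; python3 -m pendant '[{"rx":0,"ry":0,"rz":0,"tx":0,"ty":0,"tz":0,"jaw":30},{"rx":0,"ry":0,"rz":0,"tx":0,"ty":0,"tz":0,"jaw":30},{"rx":0,"ry":0,"rz":0,"tx":0,"ty":0,"tz":0,"jaw":30},{"rx":0,"ry":0,"rz":0,"tx":0,"ty":0,"tz":0,"jaw":30},{"rx":0,"ry":0,"rz":0,"tx":0,"ty":0,"tz":0,"jaw":30}]' 25;
```

```text
time_s: 13.65
tool_pos: [0.6212, 0.1921, 0.069]
tool_rot: [-179.9, 0.0, 90.0]
force: [-0.7, 0.6, -0.1]
grip_width: 0.0631
time_s: 14.07
tool_pos: [0.6221, 0.1923, 0.0707]
tool_rot: [179.9, -0.0, 90.0]
force: [-0.8, -0.5, 2.3]
grip_width: 0.0421
```

```bash
python3 -m pendant '[{"rx":0,"ry":0,"rz":0,"tx":0,"ty":0,"tz":-5,"jaw":30},{"rx":0,"ry":0,"rz":0,"tx":0,"ty":0,"tz":-10,"jaw":30},{"rx":0,"ry":0,"rz":0,"tx":0,"ty":0,"tz":-15,"jaw":30},{"rx":0,"ry":0,"rz":0,"tx":0,"ty":0,"tz":-20,"jaw":30},{"rx":0,"ry":0,"rz":0,"tx":0,"ty":0,"tz":-20,"jaw":30},{"rx":0,"ry":0,"rz":0,"tx":0,"ty":0,"tz":-10,"jaw":30},{"rx":0,"ry":0,"rz":0,"tx":0,"ty":0,"tz":-5,"jaw":30},{"rx":0,"ry":0,"rz":0,"tx":0,"ty":0,"tz":0,"jaw":30}]'; python3 - <<'E'
from h import *
c=cam('wrist');save(c,'w8.png',s=1.5);c=cam('side');save(c,'s8.png',(180,180,340,300),4)
E
```

```text
time_s: 14.73
tool_pos: [0.6224, 0.1924, 0.1568]
tool_rot: [179.8, -0.0, 90.0]
force: [-0.9, 0.4, -1.5]
grip_width: 0.0419
```

View pics/w8.png

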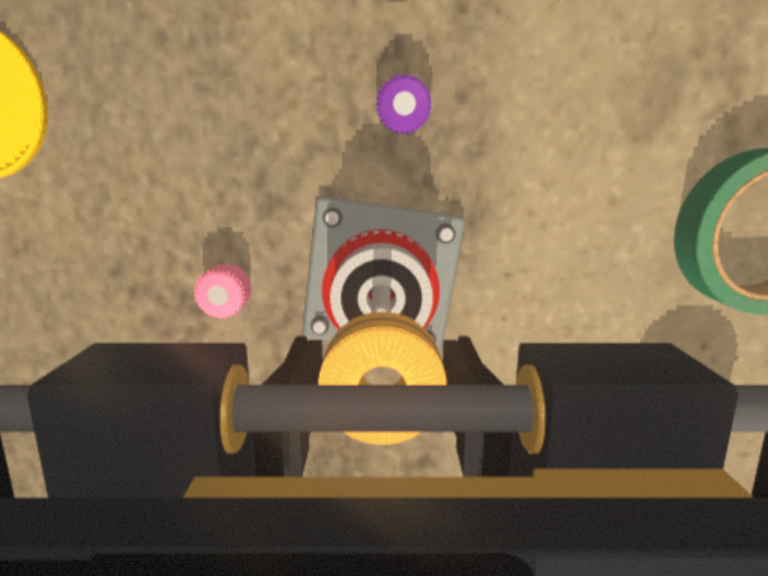

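View pics/s8.png

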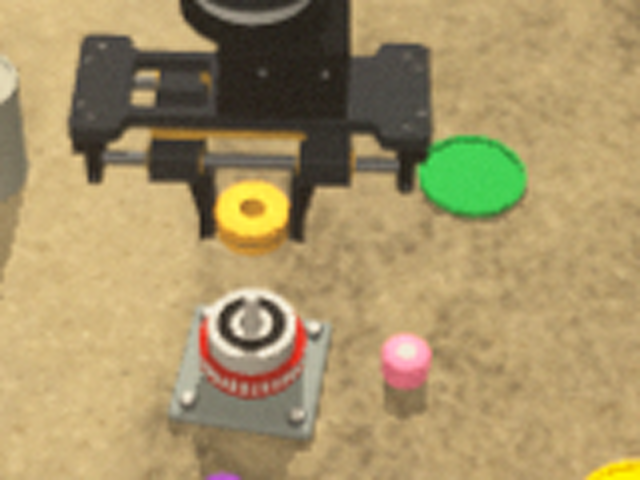

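The spacer is clear of the post and held level, and the bearing now tops the stack. On to the green dish.

```bash
python3 -m pendant '[{"rx":0,"ry":0,"rz":0,"tx":-9,"ty":-7,"tz":0,"jaw":30},{"rx":0,"ry":0,"rz":0,"tx":-18,"ty":-15,"tz":0,"jaw":30},{"rx":0,"ry":0,"rz":0,"tx":-18,"ty":-15,"tz":0,"jaw":30},{"rx":0,"ry":0,"rz":0,"tx":-18,"ty":-15,"tz":0,"jaw":30},{"rx":0,"ry":0,"rz":0,"tx":-18,"ty":-15,"tz":0,"jaw":30},{"rx":0,"ry":0,"rz":0,"tx":-18,"ty":-15,"tz":0,"jaw":30},{"rx":0,"ry":0,"rz":0,"tx":-18,"ty":-15,"tz":0,"jaw":30},{"rx":0,"ry":0,"rz":0,"tx":-18,"ty":-15,"tz":0,"jaw":30},{"rx":0,"ry":0,"rz":0,"tx":-18,"ty":-15,"tz":0,"jaw":30},{"rx":0,"ry":0,"rz":0,"tx":-18,"ty":-15,"tz":0,"jaw":30},{"rx":0,"ry":0,"rz":0,"tx":-6,"ty":-5,"tz":0,"jaw":30},{"rx":0,"ry":0,"rz":0,"tx":0,"ty":0,"tz":0,"jaw":30},{"rx":0,"ry":0,"rz":0,"tx":0,"ty":0,"tz":0,"jaw":30},{"rx":0,"ry":0,"rz":0,"tx":0,"ty":0,"tz":0,"jaw":30}]'
python3 - <<'E'
from h import *
c=cam('wrist');save(c,'w9.png',s=1.5);print(env.get_obs()['tool_pos'],proj(c,[.4735,.0145,.005]))
h=cv2.cvtColor(c['img'],cv2.COLOR_RGB2HSV);m=cv2.inRange(h,(50,120,60),(75,255,255));cs,_=cv2.findContours(m,0,1);k=max(cs,key=cv2.contourArea)
print(cv2.boundingRect(k),cv2.minEnclosingCircle(k)); u,v=cv2.minEnclosingCircle(k)[0]; print(onz(c,u,v,.004))
E
```

```text
time_s: 16.0
tool_pos: [0.4752, 0.0163, 0.155]
tool_rot: [180.0, -0.1, 90.1]
force: [0.9, 0.5, -0.3]
grip_width: 0.042
[0.47530329 0.01649258 0.15503863] (np.float64(251.97475063642634), np.float64(186.74543627828035))
(213, 146, 82, 71) ((253.53076171875, 185.92308044433594), 40.73540496826172)
[0.47493303 0.0150361  0.004     ]
```

View pics/w9.png

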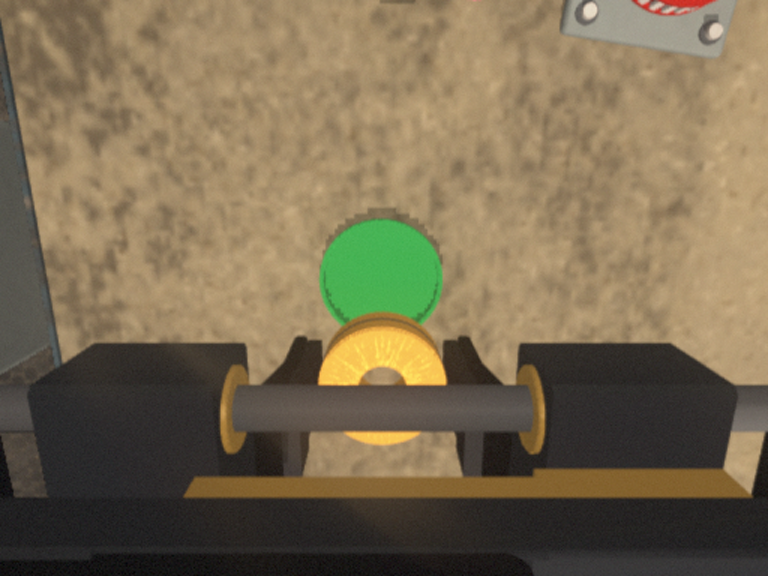

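```bash
python3 -m pendant '[{"rx":0,"ry":0,"rz":0,"tx":0,"ty":0,"tz":10,"jaw":30},{"rx":0,"ry":0,"rz":0,"tx":0,"ty":0,"tz":25,"jaw":30},{"rx":0,"ry":0,"rz":0,"tx":0,"ty":0,"tz":30,"jaw":30},{"rx":0,"ry":0,"rz":0,"tx":0,"ty":0,"tz":25,"jaw":30},{"rx":0,"ry":0,"rz":0,"tx":0,"ty":0,"tz":20,"jaw":30},{"rx":0,"ry":0,"rz":0,"tx":0,"ty":0,"tz":10,"jaw":30},{"rx":0,"ry":0,"rz":0,"tx":0,"ty":0,"tz":5,"jaw":30},{"rx":0,"ry":0,"rz":0,"tx":0,"ty":0,"tz":0,"jaw":30},{"rx":0,"ry":0,"rz":0,"tx":0,"ty":0,"tz":0,"jaw":30},{"rx":0,"ry":0,"rz":0,"tx":0,"ty":0,"tz":0,"jaw":30}]'
python3 -c "
from h import *
cam('wrist');cam('wrist');print(env.get_obs()['tool_pos'])"
```

```text
time_s: 16.88
tool_pos: [0.4759, 0.0153, 0.0312]
tool_rot: [179.9, 0.0, 90.0]
force: [-0.4, -0.4, -1.7]
grip_width: 0.0422
[0.47572404 0.01505042 0.03114871]
```

```bash
python3 -m pendant '[{"rx":0,"ry":0,"rz":0,"tx":0,"ty":0,"tz":4,"jaw":30},{"rx":0,"ry":0,"rz":0,"tx":0,"ty":0,"tz":3,"jaw":30},{"rx":0,"ry":0,"rz":0,"tx":0,"ty":0,"tz":2,"jaw":30},{"rx":0,"ry":0,"rz":0,"tx":0,"ty":0,"tz":0,"jaw":30},{"rx":0,"ry":0,"rz":0,"tx":0,"ty":0,"tz":0,"jaw":30}]'
```

```text
time_s: 17.4
tool_pos: [0.4745, 0.0152, 0.0209]
tool_rot: [-180.0, -0.0, 90.0]
force: [0.3, 0.4, -1.3]
grip_width: 0.0423
```

```bash
python3 -m pendant '[{"rx":0,"ry":0,"rz":0,"tx":0,"ty":0,"tz":0.7,"jaw":30},{"rx":0,"ry":0,"rz":0,"tx":0,"ty":0,"tz":0,"jaw":30},{"rx":0,"ry":0,"rz":0,"tx":0,"ty":0,"tz":0,"jaw":45},{"rx":0,"ry":0,"rz":0,"tx":0,"ty":0,"tz":0,"jaw":50},{"rx":0,"ry":0,"rz":0,"tx":0,"ty":0,"tz":0,"jaw":56},{"rx":0,"ry":0,"rz":0,"tx":0,"ty":0,"tz":0,"jaw":56},{"rx":0,"ry":0,"rz":0,"tx":0,"ty":0,"tz":0,"jaw":56}]'
python3 -m pendant '[{"rx":0,"ry":0,"rz":0,"tx":0,"ty":0,"tz":-5,"jaw":56},{"rx":0,"ry":0,"rz":0,"tx":0,"ty":0,"tz":-15,"jaw":56},{"rx":0,"ry":0,"rz":0,"tx":0,"ty":0,"tz":-25,"jaw":70},{"rx":0,"ry":0,"rz":0,"tx":0,"ty":0,"tz":-35,"jaw":80},{"rx":0,"ry":0,"rz":0,"tx":0,"ty":0,"tz":-30,"jaw":80},{"rx":0,"ry":0,"rz":0,"tx":0,"ty":0,"tz":-10,"jaw":80},{"rx":0,"ry":0,"rz":0,"tx":0,"ty":0,"tz":0,"jaw":80}]'
python3 - <<'E'
from h import *
c=cam('wrist');save(c,'w10.png',s=1.5)
E
```

```text
time_s: 17.98
tool_pos: [0.4747, 0.0151, 0.0203]
tool_rot: [180.0, 0.0, 90.0]
force: [0.2, 0.3, -0.5]
grip_width: 0.0551
time_s: 18.57
tool_pos: [0.477, 0.0151, 0.1434]
tool_rot: [179.6, 0.1, 90.0]
force: [0.6, -0.2, -0.6]
grip_width: 0.0774
```

View pics/w10.png

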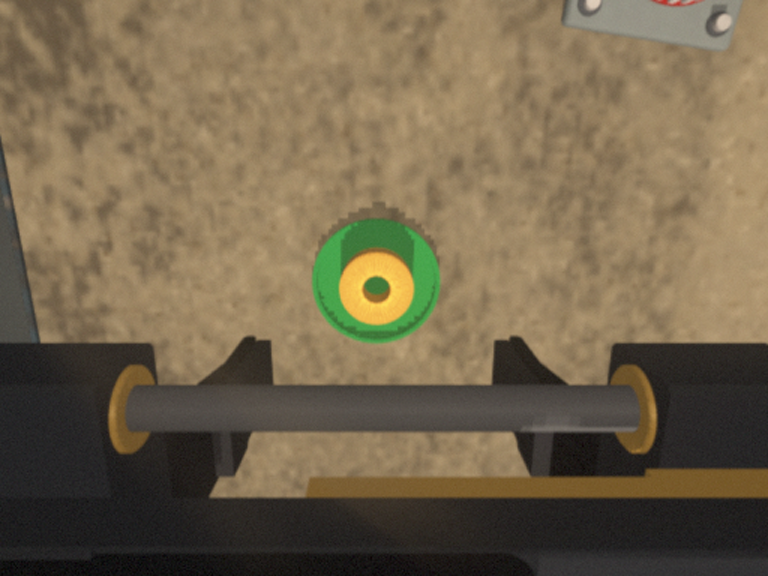

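The spacer lies flat in the green dish at (376,288). The bearing is next.

```bash
python3 -m pendant '[{"rx":0,"ry":0,"rz":0,"tx":9,"ty":7,"tz":0,"jaw":80},{"rx":0,"ry":0,"rz":0,"tx":18,"ty":15,"tz":0,"jaw":80},{"rx":0,"ry":0,"rz":0,"tx":18,"ty":15,"tz":0,"jaw":80},{"rx":0,"ry":0,"rz":0,"tx":18,"ty":15,"tz":0,"jaw":80},{"rx":0,"ry":0,"rz":0,"tx":18,"ty":15,"tz":0,"jaw":80},{"rx":0,"ry":0,"rz":0,"tx":18,"ty":15,"tz":0,"jaw":80},{"rx":0,"ry":0,"rz":0,"tx":18,"ty":15,"tz":0,"jaw":80},{"rx":0,"ry":0,"rz":0,"tx":18,"ty":15,"tz":0,"jaw":80},{"rx":0,"ry":0,"rz":0,"tx":18,"ty":15,"tz":0,"jaw":80},{"rx":0,"ry":0,"rz":0,"tx":18,"ty":15,"tz":0,"jaw":80},{"rx":0,"ry":0,"rz":0,"tx":6,"ty":5,"tz":10,"jaw":80},{"rx":0,"ry":0,"rz":0,"tx":0,"ty":0,"tz":20,"jaw":80},{"rx":0,"ry":0,"rz":0,"tx":0,"ty":0,"tz":0,"jaw":80},{"rx":0,"ry":0,"rz":0,"tx":0,"ty":0,"tz":0,"jaw":80},{"rx":0,"ry":0,"rz":0,"tx":0,"ty":0,"tz":0,"jaw":80}]'
python3 - <<'E'
from h import *
c=cam('wrist');save(c,'w11.png',s=1.5);print(env.get_obs()['tool_pos'],proj(c,[.621,.191,.076]))
E
```

```text
time_s: 19.87
tool_pos: [0.6211, 0.1912, 0.1096]
tool_rot: [-179.9, 0.1, 90.0]
force: [0.5, 0.7, -0.3]
grip_width: 0.0796
[0.62163521 0.19139537 0.11046801] (np.float64(253.46726597765942), np.float64(232.4686920246902))
```

View pics/w11.png

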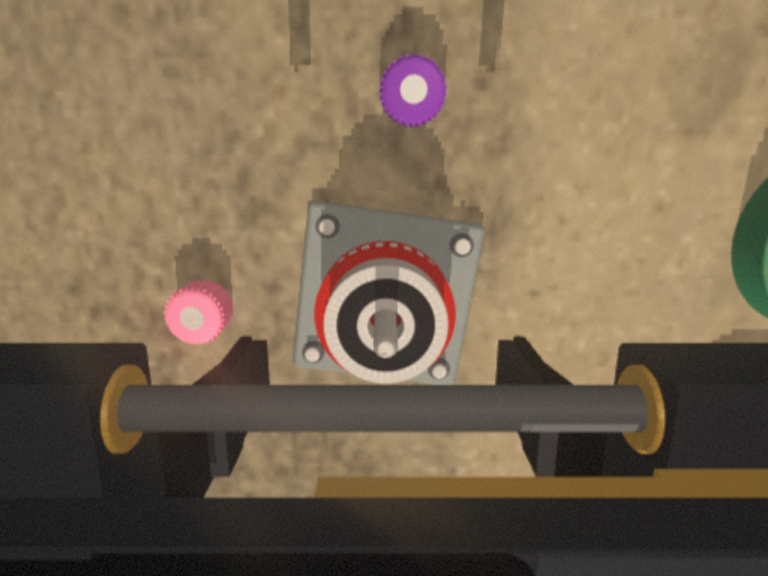

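Bearing and post are centred between the fingers, with the post tip at (386,350). Descending about 55 mm.

```bash
python3 -m pendant '[{"rx":0,"ry":0,"rz":0,"tx":0,"ty":0.5,"tz":10,"jaw":80},{"rx":0,"ry":0,"rz":0,"tx":0,"ty":0,"tz":15,"jaw":80},{"rx":0,"ry":0,"rz":0,"tx":0,"ty":0,"tz":15,"jaw":80},{"rx":0,"ry":0,"rz":0,"tx":0,"ty":0,"tz":10,"jaw":80},{"rx":0,"ry":0,"rz":0,"tx":0,"ty":0,"tz":5,"jaw":80},{"rx":0,"ry":0,"rz":0,"tx":0,"ty":0,"tz":0,"jaw":70},{"rx":0,"ry":0,"rz":0,"tx":0,"ty":0,"tz":0,"jaw":60}]' 30; python3 -m pendant '[{"rx":0,"ry":0,"rz":0,"tx":0,"ty":0,"tz":0,"jaw":40},{"rx":0,"ry":0,"rz":0,"tx":0,"ty":0,"tz":0,"jaw":40},{"rx":0,"ry":0,"rz":0,"tx":0,"ty":0,"tz":0,"jaw":40},{"rx":0,"ry":0,"rz":0,"tx":0,"ty":0,"tz":0,"jaw":40},{"rx":0,"ry":0,"rz":0,"tx":0,"ty":0,"tz":0,"jaw":40}]' 30;
```

```text
time_s: 20.5
tool_pos: [0.622, 0.1922, 0.0548]
tool_rot: [-180.0, -0.0, 90.0]
force: [0.2, -0.5, 0.7]
grip_width: 0.0731
time_s: 20.92
tool_pos: [0.6227, 0.1923, 0.0561]
tool_rot: [179.9, -0.0, 90.0]
force: [-0.2, 0.3, 2.5]
grip_width: 0.0537
```

```bash
python3 -m pendant '[{"rx":0,"ry":0,"rz":0,"tx":0,"ty":0,"tz":-5,"jaw":40},{"rx":0,"ry":0,"rz":0,"tx":0,"ty":0,"tz":-10,"jaw":40},{"rx":0,"ry":0,"rz":0,"tx":0,"ty":0,"tz":-15,"jaw":40},{"rx":0,"ry":0,"rz":0,"tx":0,"ty":0,"tz":-20,"jaw":40},{"rx":0,"ry":0,"rz":0,"tx":0,"ty":0,"tz":-20,"jaw":40},{"rx":0,"ry":0,"rz":0,"tx":0,"ty":0,"tz":-15,"jaw":40},{"rx":0,"ry":0,"rz":0,"tx":0,"ty":0,"tz":-5,"jaw":40},{"rx":0,"ry":0,"rz":0,"tx":0,"ty":0,"tz":0,"jaw":40}]'; python3 - <<'E'
from h import *
c=cam('wrist');save(c,'w12.png',s=1.5);c=cam('side');save(c,'s12.png',(180,180,340,300),4)
E
```

```text
time_s: 21.58
tool_pos: [0.6233, 0.1926, 0.1477]
tool_rot: [179.8, -0.0, 90.0]
force: [0.3, 0.9, -1.7]
grip_width: 0.0534
```

View pics/w12.png

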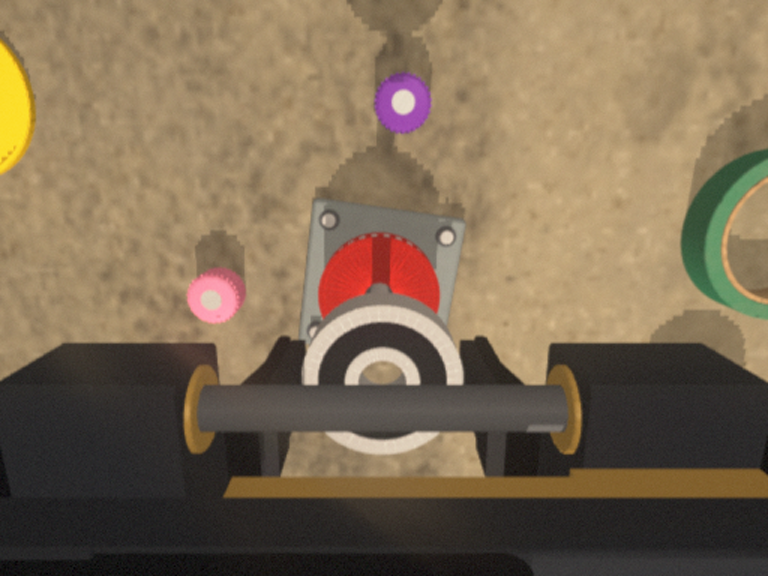

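View pics/s12.png

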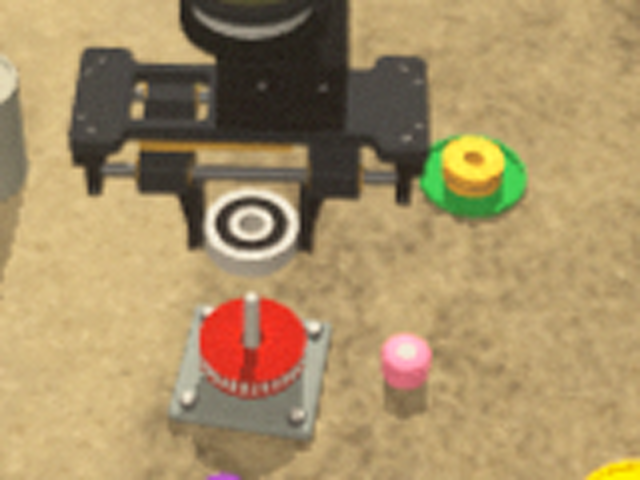

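```bash
python3 -m pendant '[{"rx":0,"ry":0,"rz":0,"tx":4,"ty":-9,"tz":0,"jaw":40},{"rx":0,"ry":0,"rz":0,"tx":8,"ty":-18,"tz":0,"jaw":40},{"rx":0,"ry":0,"rz":0,"tx":8,"ty":-18,"tz":0,"jaw":40},{"rx":0,"ry":0,"rz":0,"tx":8,"ty":-18,"tz":0,"jaw":40},{"rx":0,"ry":0,"rz":0,"tx":8,"ty":-18,"tz":0,"jaw":40},{"rx":0,"ry":0,"rz":0,"tx":8,"ty":-18,"tz":0,"jaw":40},{"rx":0,"ry":0,"rz":0,"tx":8,"ty":-18,"tz":0,"jaw":40},{"rx":0,"ry":0,"rz":0,"tx":8,"ty":-18,"tz":0,"jaw":40},{"rx":0,"ry":0,"rz":0,"tx":8,"ty":-18,"tz":0,"jaw":40},{"rx":0,"ry":0,"rz":0,"tx":8,"ty":-18,"tz":0,"jaw":40},{"rx":0,"ry":0,"rz":0,"tx":8,"ty":-18,"tz":0,"jaw":40},{"rx":0,"ry":0,"rz":0,"tx":8,"ty":-18,"tz":0,"jaw":40},{"rx":0,"ry":0,"rz":0,"tx":8,"ty":-18,"tz":0,"jaw":40},{"rx":0,"ry":0,"rz":0,"tx":4,"ty":-10,"tz":0,"jaw":40},{"rx":0,"ry":0,"rz":0,"tx":0,"ty":0,"tz":0,"jaw":40},{"rx":0,"ry":0,"rz":0,"tx":0,"ty":0,"tz":0,"jaw":40},{"rx":0,"ry":0,"rz":0,"tx":0,"ty":0,"tz":0,"jaw":40}]'
python3 - <<'E'
from h import *
c=cam('wrist');save(c,'w13.png',s=1.5);o=env.get_obs();print(o['tool_pos'],o['qpos'],proj(c,[.3855,.2945,.005]))
E
```

```text
time_s: 23.1
tool_pos: [0.3883, 0.2953, 0.1451]
tool_rot: [180.0, 0.0, 89.9]
force: [0.6, -0.6, -2.0]
grip_width: 0.0538
[0.38839018 0.29533922 0.14515179] [ 13.40298709   7.10387957 -56.21991533 110.67525013   6.48749531
  65.50099099 -45.43619605] (np.float64(250.7622885819968), np.float64(188.20994108002685))
```

View pics/w13.png

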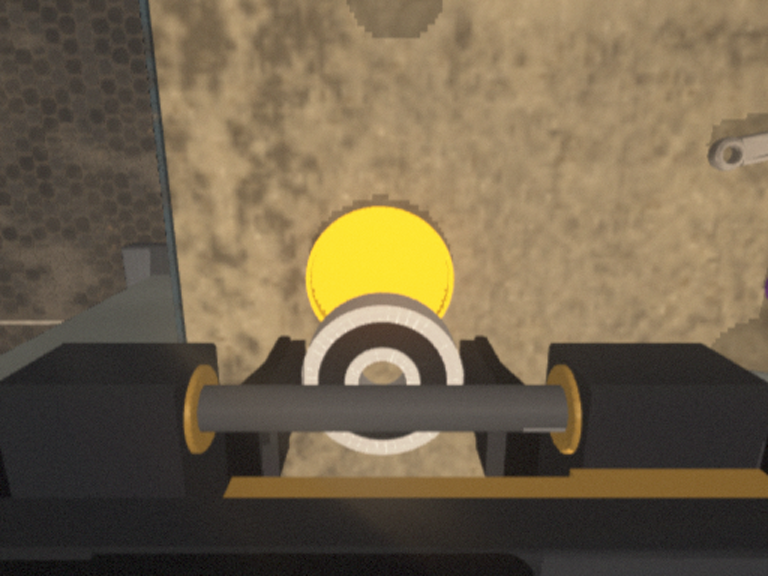

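```bash
python3 -m pendant '[{"rx":0,"ry":0,"rz":0,"tx":0.5,"ty":-0.5,"tz":10,"jaw":40},{"rx":0,"ry":0,"rz":0,"tx":0,"ty":0,"tz":25,"jaw":40},{"rx":0,"ry":0,"rz":0,"tx":0,"ty":0,"tz":30,"jaw":40},{"rx":0,"ry":0,"rz":0,"tx":0,"ty":0,"tz":25,"jaw":40},{"rx":0,"ry":0,"rz":0,"tx":0,"ty":0,"tz":15,"jaw":40},{"rx":0,"ry":0,"rz":0,"tx":0,"ty":0,"tz":5,"jaw":40},{"rx":0,"ry":0,"rz":0,"tx":0,"ty":0,"tz":0,"jaw":40},{"rx":0,"ry":0,"rz":0,"tx":0,"ty":0,"tz":0,"jaw":40},{"rx":0,"ry":0,"rz":0,"tx":0,"ty":0,"tz":0,"jaw":40}]'
python3 -m pendant '[{"rx":0,"ry":0,"rz":0,"tx":0,"ty":0,"tz":4,"jaw":40},{"rx":0,"ry":0,"rz":0,"tx":0,"ty":0,"tz":3,"jaw":40},{"rx":0,"ry":0,"rz":0,"tx":0,"ty":0,"tz":2,"jaw":40},{"rx":0,"ry":0,"rz":0,"tx":0,"ty":0,"tz":0,"jaw":40},{"rx":0,"ry":0,"rz":0,"tx":0,"ty":0,"tz":0,"jaw":40}]'
```

```text
time_s: 23.9
tool_pos: [0.3877, 0.2973, 0.0363]
tool_rot: [179.9, -0.1, 90.0]
force: [-0.3, 0.1, -1.9]
grip_width: 0.0536
time_s: 24.32
tool_pos: [0.3867, 0.2966, 0.0263]
tool_rot: [180.0, 0.0, 90.0]
force: [-0.9, -0.2, -0.9]
grip_width: 0.0536
```

```bash
python3 -m pendant '[{"rx":0,"ry":0,"rz":0,"tx":0,"ty":0,"tz":2.5,"jaw":40},{"rx":0,"ry":0,"rz":0,"tx":0,"ty":0,"tz":1.5,"jaw":40},{"rx":0,"ry":0,"rz":0,"tx":0,"ty":0,"tz":0,"jaw":40},{"rx":0,"ry":0,"rz":0,"tx":0,"ty":0,"tz":0,"jaw":40}]'
```

```text
time_s: 24.65
tool_pos: [0.3867, 0.2966, 0.0222]
tool_rot: [-180.0, 0.0, 90.0]
force: [0.2, -0.7, -1.5]
grip_width: 0.0533
```

```bash
python3 -m pendant '[{"rx":0,"ry":0,"rz":0,"tx":0,"ty":0,"tz":0.7,"jaw":40},{"rx":0,"ry":0,"rz":0,"tx":0,"ty":0,"tz":0,"jaw":40},{"rx":0,"ry":0,"rz":0,"tx":0,"ty":0,"tz":0,"jaw":57},{"rx":0,"ry":0,"rz":0,"tx":0,"ty":0,"tz":0,"jaw":62},{"rx":0,"ry":0,"rz":0,"tx":0,"ty":0,"tz":0,"jaw":67},{"rx":0,"ry":0,"rz":0,"tx":0,"ty":0,"tz":0,"jaw":67},{"rx":0,"ry":0,"rz":0,"tx":0,"ty":0,"tz":0,"jaw":67}]'
python3 -m pendant '[{"rx":0,"ry":0,"rz":0,"tx":0,"ty":0,"tz":-5,"jaw":67},{"rx":0,"ry":0,"rz":0,"tx":0,"ty":0,"tz":-15,"jaw":67},{"rx":0,"ry":0,"rz":0,"tx":0,"ty":0,"tz":-25,"jaw":80},{"rx":0,"ry":0,"rz":0,"tx":0,"ty":0,"tz":-35,"jaw":87},{"rx":0,"ry":0,"rz":0,"tx":0,"ty":0,"tz":-30,"jaw":87},{"rx":0,"ry":0,"rz":0,"tx":0,"ty":0,"tz":-10,"jaw":87},{"rx":0,"ry":0,"rz":0,"tx":0,"ty":0,"tz":0,"jaw":87}]'
python3 - <<'E'
from h import *
c=cam('wrist');save(c,'w14.png',s=1.5)
E
```

```text
time_s: 25.23
tool_pos: [0.3868, 0.2967, 0.0216]
tool_rot: [180.0, -0.0, 90.0]
force: [0.8, -0.1, 0.7]
grip_width: 0.0657
time_s: 25.82
tool_pos: [0.3886, 0.2979, 0.1445]
tool_rot: [179.7, -0.1, 90.0]
force: [-0.8, -0.2, 0.5]
grip_width: 0.0854
```

View pics/w14.png

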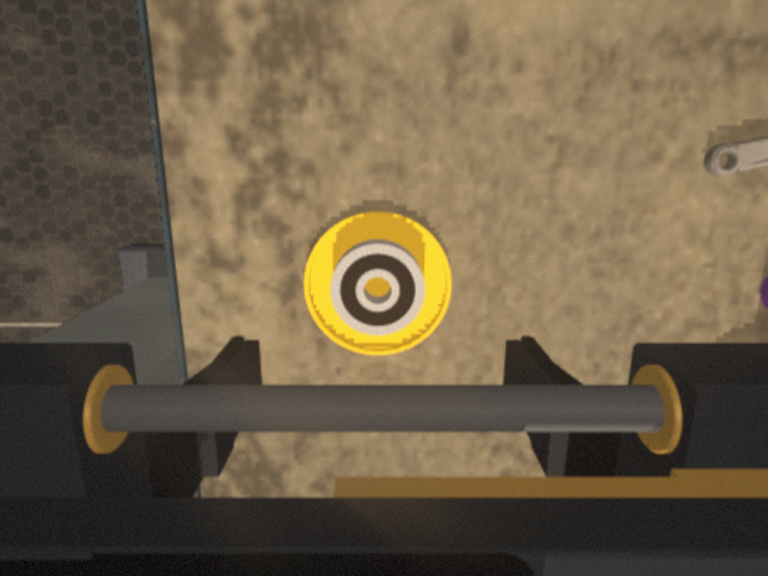

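The bearing lies flat in the yellow dish, centred at (378,288). Going back for the pulley.

```bash
python3 -m pendant '[{"rx":0,"ry":0,"rz":0,"tx":-4,"ty":9,"tz":0,"jaw":87},{"rx":0,"ry":0,"rz":0,"tx":-8,"ty":18,"tz":0,"jaw":87},{"rx":0,"ry":0,"rz":0,"tx":-8,"ty":18,"tz":0,"jaw":87},{"rx":0,"ry":0,"rz":0,"tx":-8,"ty":18,"tz":0,"jaw":87},{"rx":0,"ry":0,"rz":0,"tx":-8,"ty":18,"tz":0,"jaw":87},{"rx":0,"ry":0,"rz":0,"tx":-8,"ty":18,"tz":0,"jaw":87},{"rx":0,"ry":0,"rz":0,"tx":-8,"ty":18,"tz":0,"jaw":87},{"rx":0,"ry":0,"rz":0,"tx":-8,"ty":18,"tz":0,"jaw":87},{"rx":0,"ry":0,"rz":0,"tx":-8,"ty":18,"tz":0,"jaw":87},{"rx":0,"ry":0,"rz":0,"tx":-8,"ty":18,"tz":0,"jaw":87},{"rx":0,"ry":0,"rz":0,"tx":-8,"ty":18,"tz":0,"jaw":87},{"rx":0,"ry":0,"rz":0,"tx":-8,"ty":18,"tz":0,"jaw":87},{"rx":0,"ry":0,"rz":0,"tx":-8,"ty":18,"tz":0,"jaw":87},{"rx":0,"ry":0,"rz":0,"tx":-4,"ty":10,"tz":10,"jaw":87},{"rx":0,"ry":0,"rz":0,"tx":0,"ty":0,"tz":20,"jaw":87},{"rx":0,"ry":0,"rz":0,"tx":0,"ty":0,"tz":5,"jaw":87},{"rx":0,"ry":0,"rz":0,"tx":0,"ty":0,"tz":0,"jaw":87},{"rx":0,"ry":0,"rz":0,"tx":0,"ty":0,"tz":0,"jaw":87},{"rx":0,"ry":0,"rz":0,"tx":0,"ty":0,"tz":0,"jaw":87}]'
python3 - <<'E'
from h import *
c=cam('wrist');save(c,'w15.png',s=1.5);o=env.get_obs();print(o['tool_pos'],proj(c,[.621,.191,.076]))
E
```

```text
time_s: 27.45
tool_pos: [0.6214, 0.1934, 0.1069]
tool_rot: [180.0, -0.0, 90.1]
force: [-0.0, -0.3, -0.1]
grip_width: 0.0872
[0.62175273 0.19334139 0.10737142] (np.float64(252.7723158629053), np.float64(237.77143658301094))
```

View pics/w15.png

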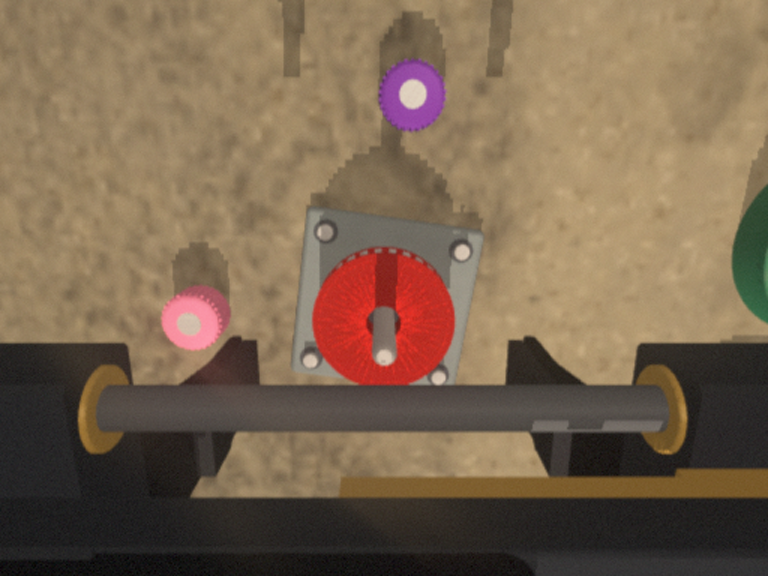

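Pulley and post are centred between the open fingers, with the post tip at (385,357).

```bash
python3 -m pendant '[{"rx":0,"ry":0,"rz":0,"tx":-1,"ty":1,"tz":10,"jaw":87},{"rx":0,"ry":0,"rz":0,"tx":0,"ty":0,"tz":20,"jaw":87},{"rx":0,"ry":0,"rz":0,"tx":0,"ty":0,"tz":20,"jaw":87},{"rx":0,"ry":0,"rz":0,"tx":0,"ty":0,"tz":12,"jaw":87},{"rx":0,"ry":0,"rz":0,"tx":0,"ty":0,"tz":6,"jaw":87},{"rx":0,"ry":0,"rz":0,"tx":0,"ty":0,"tz":0,"jaw":87},{"rx":0,"ry":0,"rz":0,"tx":0,"ty":0,"tz":0,"jaw":87}]' 40; python3 -m pendant '[{"rx":0,"ry":0,"rz":0,"tx":0,"ty":0,"tz":0,"jaw":80},{"rx":0,"ry":0,"rz":0,"tx":0,"ty":0,"tz":0,"jaw":70},{"rx":0,"ry":0,"rz":0,"tx":0,"ty":0,"tz":0,"jaw":50},{"rx":0,"ry":0,"rz":0,"tx":0,"ty":0,"tz":0,"jaw":50},{"rx":0,"ry":0,"rz":0,"tx":0,"ty":0,"tz":0,"jaw":50},{"rx":0,"ry":0,"rz":0,"tx":0,"ty":0,"tz":0,"jaw":50}]' 40;
```

```text
time_s: 28.08
tool_pos: [0.623, 0.1918, 0.039]
tool_rot: [180.0, -0.0, 90.0]
force: [0.3, -1.0, 0.0]
grip_width: 0.087
time_s: 28.58
tool_pos: [0.6227, 0.1917, 0.0393]
tool_rot: [180.0, 0.0, 90.0]
force: [-2.4, -1.8, 5.0]
grip_width: 0.0657
```

```bash
python3 -m pendant '[{"rx":0,"ry":0,"rz":0,"tx":0,"ty":0,"tz":-5,"jaw":50},{"rx":0,"ry":0,"rz":0,"tx":0,"ty":0,"tz":-10,"jaw":50},{"rx":0,"ry":0,"rz":0,"tx":0,"ty":0,"tz":-15,"jaw":50},{"rx":0,"ry":0,"rz":0,"tx":0,"ty":0,"tz":-20,"jaw":50},{"rx":0,"ry":0,"rz":0,"tx":0,"ty":0,"tz":-20,"jaw":50},{"rx":0,"ry":0,"rz":0,"tx":0,"ty":0,"tz":-20,"jaw":50},{"rx":0,"ry":0,"rz":0,"tx":0,"ty":0,"tz":-8,"jaw":50},{"rx":0,"ry":0,"rz":0,"tx":0,"ty":0,"tz":0,"jaw":50},{"rx":0,"ry":0,"rz":0,"tx":0,"ty":0,"tz":0,"jaw":50}]'; python3 - <<'E'
from h import *
c=cam('wrist');save(c,'w16.png',s=1.5);c=cam('side');save(c,'s16.png',(180,180,340,300),4)
E
```

```text
time_s: 29.33
tool_pos: [0.6229, 0.1915, 0.1369]
tool_rot: [180.0, 0.0, 90.0]
force: [0.8, 0.2, -4.2]
grip_width: 0.0656
```

View pics/w16.png

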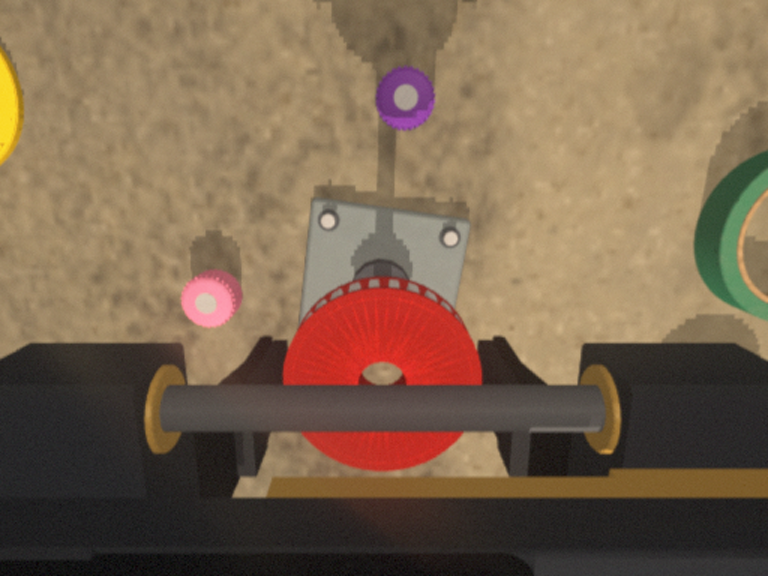

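View pics/s16.png

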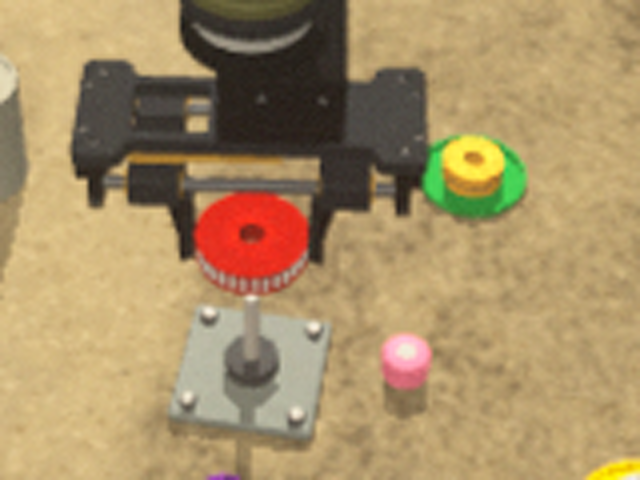

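The pulley is clear of the post and level, so the stand is bare. On to the blue dish.

```bash
python3 -m pendant '[{"rx":0,"ry":0,"rz":0,"tx":-12,"ty":0,"tz":0,"jaw":50},{"rx":0,"ry":0,"rz":0,"tx":-22,"ty":0,"tz":0,"jaw":50},{"rx":0,"ry":0,"rz":0,"tx":-22,"ty":0,"tz":0,"jaw":50},{"rx":0,"ry":0,"rz":0,"tx":-22,"ty":0,"tz":0,"jaw":50},{"rx":0,"ry":0,"rz":0,"tx":-22,"ty":-1,"tz":0,"jaw":50},{"rx":0,"ry":0,"rz":0,"tx":-22,"ty":-1,"tz":0,"jaw":50},{"rx":0,"ry":0,"rz":0,"tx":-22,"ty":-1,"tz":0,"jaw":50},{"rx":0,"ry":0,"rz":0,"tx":-22,"ty":-1,"tz":0,"jaw":50},{"rx":0,"ry":0,"rz":0,"tx":-22,"ty":-1,"tz":0,"jaw":50},{"rx":0,"ry":0,"rz":0,"tx":-22,"ty":-1,"tz":0,"jaw":50},{"rx":0,"ry":0,"rz":0,"tx":-22,"ty":-1,"tz":0,"jaw":50},{"rx":0,"ry":0,"rz":0,"tx":-22,"ty":0,"tz":0,"jaw":50},{"rx":0,"ry":0,"rz":0,"tx":-22,"ty":0,"tz":0,"jaw":50},{"rx":0,"ry":0,"rz":0,"tx":-22,"ty":0,"tz":0,"jaw":50},{"rx":0,"ry":0,"rz":0,"tx":-22,"ty":0,"tz":0,"jaw":50},{"rx":0,"ry":0,"rz":0,"tx":-22,"ty":0,"tz":0,"jaw":50},{"rx":0,"ry":0,"rz":0,"tx":-22,"ty":0,"tz":0,"jaw":50},{"rx":0,"ry":0,"rz":0,"tx":-12,"ty":0,"tz":0,"jaw":50},{"rx":0,"ry":0,"rz":0,"tx":0,"ty":0,"tz":0,"jaw":50},{"rx":0,"ry":0,"rz":0,"tx":0,"ty":0,"tz":0,"jaw":50}]'
python3 - <<'E'
from h import *
cam('wrist');c=cam('wrist');save(c,'w17.png',s=1.5);o=env.get_obs();print(o['tool_pos'],proj(c,[.614,-.185,.005]))
E
```

```text
time_s: 31.1
tool_pos: [0.615, -0.1846, 0.1359]
tool_rot: [-179.9, -0.1, 89.9]
force: [1.1, 0.7, -3.1]
grip_width: 0.066
[ 0.61564035 -0.18197084  0.13643796] (np.float64(252.39164385780208), np.float64(192.62391637976444))
```

View pics/w17.png

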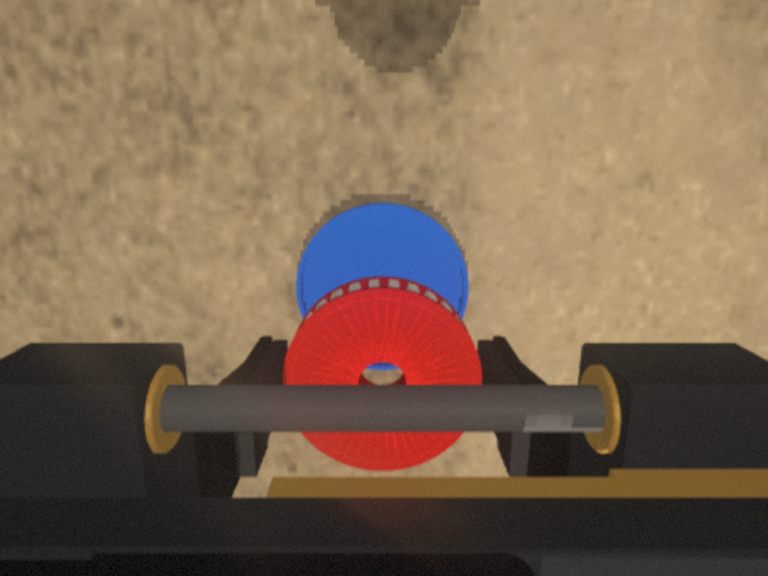

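```bash
python3 - <<'E'
from h import *
c=cam('wrist');h=cv2.cvtColor(c['img'],cv2.COLOR_RGB2HSV);m=cv2.inRange(h,(100,120,60),(120,255,255))
k=max(cv2.findContours(m,0,1)[0],key=cv2.contourArea)[:,0]
P=np.array([onz(c,*p,.004)[:2] for p in k]); i=P[:,1]>-.178
from scipy.optimize import least_squares
r=least_squares(lambda q:np.hypot(P[i,0]-q[0],P[i,1]-q[1])-q[2],[.615,-.183,.05],loss='soft_l1',f_scale=.001); print(r.x,env.get_obs()['tool_pos'])
E
```

```text
[ 0.61564077 -0.18582356  0.04919902] [ 0.61579344 -0.1817644   0.13660759]
```

```bash
python3 -m pendant '[{"rx":0,"ry":0,"rz":0,"tx":-3,"ty":0,"tz":8,"jaw":50},{"rx":0,"ry":0,"rz":0,"tx":0,"ty":0,"tz":22,"jaw":50},{"rx":0,"ry":0,"rz":0,"tx":0,"ty":0,"tz":28,"jaw":50},{"rx":0,"ry":0,"rz":0,"tx":0,"ty":0,"tz":25,"jaw":50},{"rx":0,"ry":0,"rz":0,"tx":0,"ty":0,"tz":15,"jaw":50},{"rx":0,"ry":0,"rz":0,"tx":0,"ty":0,"tz":5,"jaw":50},{"rx":0,"ry":0,"rz":0,"tx":0,"ty":0,"tz":0,"jaw":50},{"rx":0,"ry":0,"rz":0,"tx":0,"ty":0,"tz":0,"jaw":50},{"rx":0,"ry":0,"rz":0,"tx":0,"ty":0,"tz":0,"jaw":50}]'
python3 -m pendant '[{"rx":0,"ry":0,"rz":0,"tx":0,"ty":0,"tz":3,"jaw":50},{"rx":0,"ry":0,"rz":0,"tx":0,"ty":0,"tz":3,"jaw":50},{"rx":0,"ry":0,"rz":0,"tx":0,"ty":0,"tz":2,"jaw":50},{"rx":0,"ry":0,"rz":0,"tx":0,"ty":0,"tz":0,"jaw":50},{"rx":0,"ry":0,"rz":0,"tx":0,"ty":0,"tz":0,"jaw":50}]'
```

```text
time_s: 32.0
tool_pos: [0.6171, -0.1874, 0.0354]
tool_rot: [179.8, 0.0, 90.0]
force: [-0.3, -0.5, -2.3]
grip_width: 0.0659
time_s: 32.42
tool_pos: [0.6155, -0.1875, 0.0255]
tool_rot: [-180.0, 0.0, 90.0]
force: [0.0, -0.5, -2.4]
grip_width: 0.0656
```

```bash
python3 -m pendant '[{"rx":0,"ry":0,"rz":0,"tx":2,"ty":0,"tz":2,"jaw":50},{"rx":0,"ry":0,"rz":0,"tx":0,"ty":0,"tz":1.5,"jaw":50},{"rx":0,"ry":0,"rz":0,"tx":0,"ty":0,"tz":0,"jaw":50},{"rx":0,"ry":0,"rz":0,"tx":0,"ty":0,"tz":0,"jaw":50}]'
```

```text
time_s: 32.75
tool_pos: [0.6155, -0.1853, 0.022]
tool_rot: [-180.0, 0.0, 90.0]
force: [-0.5, -0.4, -4.0]
grip_width: 0.0661
```

```bash
python3 -m pendant '[{"rx":0,"ry":0,"rz":0,"tx":0,"ty":0,"tz":1,"jaw":50},{"rx":0,"ry":0,"rz":0,"tx":0,"ty":0,"tz":0,"jaw":50},{"rx":0,"ry":0,"rz":0,"tx":0,"ty":0,"tz":0,"jaw":69},{"rx":0,"ry":0,"rz":0,"tx":0,"ty":0,"tz":0,"jaw":74},{"rx":0,"ry":0,"rz":0,"tx":0,"ty":0,"tz":0,"jaw":80},{"rx":0,"ry":0,"rz":0,"tx":0,"ty":0,"tz":0,"jaw":80},{"rx":0,"ry":0,"rz":0,"tx":0,"ty":0,"tz":0,"jaw":80}]'
python3 -m pendant '[{"rx":0,"ry":0,"rz":0,"tx":0,"ty":0,"tz":-5,"jaw":80},{"rx":0,"ry":0,"rz":0,"tx":0,"ty":0,"tz":-15,"jaw":80},{"rx":0,"ry":0,"rz":0,"tx":0,"ty":0,"tz":-25,"jaw":80},{"rx":0,"ry":0,"rz":0,"tx":0,"ty":0,"tz":-35,"jaw":80},{"rx":0,"ry":0,"rz":0,"tx":0,"ty":0,"tz":-35,"jaw":80},{"rx":0,"ry":0,"rz":0,"tx":0,"ty":0,"tz":-30,"jaw":80},{"rx":0,"ry":0,"rz":0,"tx":0,"ty":0,"tz":-10,"jaw":80},{"rx":0,"ry":0,"rz":0,"tx":0,"ty":0,"tz":0,"jaw":80},{"rx":0,"ry":0,"rz":0,"tx":0,"ty":0,"tz":0,"jaw":80}]'
python3 - <<'E'
from h import *
c=cam('wrist');save(c,'w18.png',s=1.5);c=cam('side');save(c,'s18.png',s=1.5);c=cam('top');save(c,'t18.png',s=1.5)
E
```

```text
time_s: 33.33
tool_pos: [0.6158, -0.1855, 0.0214]
tool_rot: [180.0, 0.0, 90.0]
force: [0.1, -0.4, 0.4]
grip_width: 0.0787
time_s: 34.08
tool_pos: [0.6157, -0.1854, 0.1768]
tool_rot: [179.9, 0.0, 90.0]
force: [0.2, 1.4, -0.3]
grip_width: 0.0796
```

View pics/w18.png

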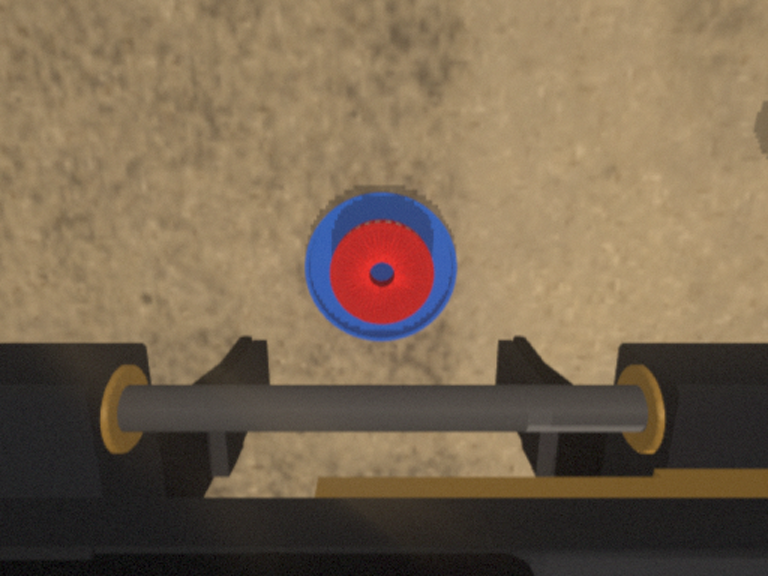

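View pics/s18.png

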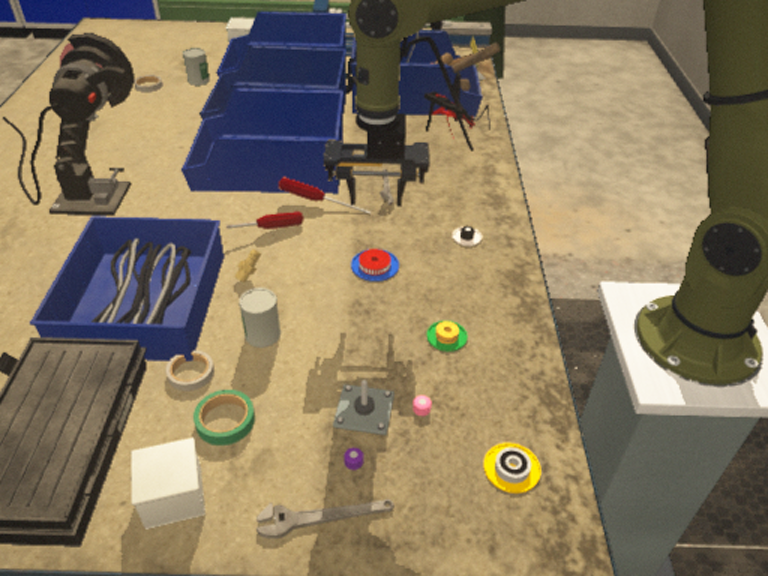

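All four parts lie flat in their own dishes: nut (467,235), pulley (375,262), spacer (447,331) and bearing (513,464). The tin is still at (260,316). I'll check the part heights by depth, then hand in.

```bash
python3 - <<'E'
from h import *
c=cam('side')
for n,u,v in [('nut',467,233),('spacer',455,331),('bearing',513,455),('pulley',367,262),('tin',258,296)]: print(n,rng(c,u/1.5,v/1.5).round(3))
print(env.get_obs()['force'],env.get_obs()['time_s']); print(env.sign_off())
E
```

```text
nut [ 0.415 -0.28   0.019]
spacer [0.459 0.019 0.02 ]
bearing [0.384 0.283 0.018]
pulley [ 0.629 -0.173  0.018]
tin [0.818 0.012 0.087]
[ 0.97714776 -0.30042502 -1.16530767] 34.2833
the job is handed in; nothing more can be done
None
```

I stripped the stack from the top down and laid each part flat in its own dish: cap nut in white, spacer in green, bearing in yellow and pulley in blue. I handed the job in at 34.3 s, with the gripper open and well above the work.

- **Placement:** the last wrist and side pictures show all four parts flat and well inside their dishes. The tin stands at the same pixels as at the start, and the pink and purple look-alikes were not touched.
- **Part heights:** the side camera's depth readings put the tops at:

| Part | Measured (mm) | Expected (mm) |
|---|---|---|
| Cap nut | 19 | 22 |
| Spacer | 20 | 20 |
| Bearing | 18 | 18 |
| Pulley | 18 | 18 |

- **Disagreements:** the nut's reading is 3 mm low. That pixel may lie on the far edge of its top, since its y came out about 10 mm from where I put it down. The cameras differed by 2 to 4 mm on where the stack and dishes stand, so I aimed by the wrist view.
- **Forces:** no wrist force component I read passed 5 N. I read the force only at the end of each move.

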